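Load a ripening box from the draining stand

ROBOT

A 6-joint arm with a two-finger parallel gripper is mounted at the origin on the work surface. World frame = base frame: x ahead of the robot, y to its left, z up, the work surface at z = 0. Lengths are in m, angles in rad, forces in N, time in s.
With the tool pointing down it reaches from about 0.325 to 0.875 m from the base axis. Payload 4.4 kg.
Tool frame: the origin (TCP) lies midway between the tips of the shut fingers; the grasp point (between the pads) lies 19 mm behind it; z points along the fingers, x is the direction in which the jaws open and shut, and the axes are right-handed (so a half turn about z gives the same grasp; the last joint's range is limited). The gripper opens to 85 mm and grips with 20 to 120 N. Pads are 22 mm wide; open, the fingers measure 114 mm over their backs; the gripper's body (76 mm by 85 mm) begins 54 mm behind the grasp point. The pads swing forward as they close: fully open they stand 13 mm farther back than shut.
Start: joints at [-1.335, 0.207, 1.542, -0, 1.393, -0.15], TCP at [0.217, -0.533, 0.203] pointing down, gripper open.
Joint ranges: [-2.73, 2.73], [-0.86, 2.22], [0.23, 2.46], [-1.11, 4.25], [0.08, 2.63], [-2.82, 2.82]. Speed limits (rad/s): [2.79, 2.79, 3.14, 3.14, 3.14, 3.14].

INTERFACE

Orientations are given as a 3x3 rotation matrix whose columns are the frame's x, y, z axes.
In Python, from cell import robot gives the robot as it stands. The module is installed in compiled form; this text tells all that it offers.
- The arm moves only by the shell command python3 -m handwheel 'ROWS' [FORCE]. ROWS is JSON, a list that holds one entry, the list of rows, each a list of 7 numbers: the shift along the tool's x, y, z in m, then the turn, a rotation vector about the tool's x, y, z in rad, then the opening, from 0 (shut) to 1 (fully open). In form: [[[x, y, z, ax, ay, az, claw], ...]]. A call has 1 to 10 rows; each row shifts and turns the pose as measured when the row begins, along the tool's axes as they then stand; what a row does not reach is not made up. A row lasts 1/12 s, in which the tool goes at most 41.7 mm and 7.16 degrees, less where a joint would pass 70% of its speed; a pose out of reach is approached as far as the arm can. A call is refused whole if a number of a shift passes 0.0417 or a number of a turn 0.125, either way. A call with a gripper value outside its range is refused whole. The fingers move at their own pace and stop on an object; FORCE is the grip in N (left out, the last holds). Time passes only in rows, so rows that do not move let the fingers close. It gives the time, the measured TCP pose, the force and the opening at its end, in the units of the state.
- robot.get_obs(): the state, without advancing time (a new reading comes with each control period).
- robot.read_camera(name): name is "scene" or "top" or "wrist"; returns the picture (400x640x3 uint8, red, green, blue); there is no depth.
- robot.get_calibration(name): a dict with "K" (3x3 intrinsics, pixels), "T" (4x4, takes a point from camera to world coordinates); the wrist camera has in their place "tool_from_camera" (4x4, takes a point from camera to tool coordinates, whose origin is the TCP and whose axes are the tool frame's). Camera axes: x right, y down, z forward; pixel columns grow to the right and rows downward; lengths in m; the calibration is good to about 2 mm. A picture is of the moment at which its call begins: read the wrist's pose just before it. get_calibration takes no time and is no camera call.
- robot.hand_in(): hands the job in, once; it reports no verdict.
The state is a dict: "time": time; "qpos": joint angles; "qd": joint speeds; "tau": joint torques, N m; "tcp_pos": TCP position; "eef_rot": TCP orientation; "wrist_force": force on the tool from outside, world axes, zero at the start; "ft_torque": the same for the moment, N m; "gripper_width": finger opening in m.
Only numpy, scipy, OpenCV 4.12 (cv2) and the standard library are available. Lean on these libraries where they do the work, as an engineer would, in place of code of your own. Each camera call takes 0.05 s, during which the arm holds its last target. There are 200 camera calls.

TASK

Get the ripening box ready: swing up the sprung hold-down finger on the draining stand so that it stays up, and only then lift out the draining grid and lay it flat in the bottom of the open box. Stand all the cheeses from the board on the grid inside the box, flat side down in a single layer, then gently lower the lid until it is closed, and leave the stand with its empty finger folded fully down. Leave the jug, the mould and the spatula where they are.

Things in the scene. Friction and masses are not known exactly. Their poses are not given: they have to be found in the camera images.
- stand: Fixed white draining stand, left or right of the box: block 200 (x) x 220 (y) x 30 mm high, the grid lying on top. Origin: centre of underside; x points away from the robot at yaw 0. 8 mm high tabs at the corners stop the grid sliding in x (3.5 mm play): take it out upwards. At its far (+x) edge two cheeks, 56 mm high, x 112 to 164, outer faces y = +-15.5 mm, carry the finger.
- finger (a joint): Hold-down finger, rad: steel bar 14 mm wide, 8 thick, reaching 73 mm from its hinge towards the robot (stand's -x). 0: down, foot on the grid's far edge; -0.12: down, no grid under it; 1.5: upright, at its stop; tip rises as it grows. Over-centre spring: below 0.6 it is driven down (5 N at the lug at 0), above 0.6 up to the stop, where it stays (6 N).
- finger_lug (a point): Centre of the finger's thumb lug, 12 (along the finger) x 14 (y) x 26 mm high, standing on the bar; grip it from above across the 14 mm (along the stand's y). Finger down: 70 mm in +x from the stand's origin, 62 mm above the table. Finger up: the lug points away from the robot, this point is about 100 mm up, and bar and lug can still be gripped here across the same 14 mm.
- finger_hinge (a point): Hinge axis of the finger, 125 mm from the stand's origin in +x and 44.5 mm above the table. The lug's point is 58 mm from it: 55 mm along the finger and 18 mm above its middle line.
- grid: Loose stainless draining grid, 160 (x) x 200 (y) x 6 mm, about 0.25 kg, flat, starting on the stand with its far edge under the finger. Origin: centre of its underside. In its middle a lifting fin stands up: 40 long (x) x 10 thick (y) mm, its top 38 mm above the grid's underside.
- box: White plastic ripening box, fixed, outside 200 (x) x 240 (y) x 60 mm high, walls and floor 5 mm. Origin: centre of its underside; x points away from the robot at yaw 0. The inside is 190 x 230 mm, so that the grid lies in it with 15 mm to spare on each side, turned the same way as the box (or half a turn).
- lid (a joint): Hinged clear lid of the box, rad: 0 closed flat on the rim, about 1.6 open (upright), 1.8 the stop. 200 (x) x 240 (y) x 8 mm, hinged at the box's far rim, opening upwards and away from the robot. The hinge is stiff: the lid stays where it is left and takes about 2 N at its free edge to turn.
- lid_hinge (a point): Hinge axis of the lid, in the middle of the box's far rim: 100 mm from the box's origin in +x and 60 mm above its underside. The closed lid lies from this point 200 mm back towards the robot, its underside at this height.
- lid_handle (a point): Head of the lid's small grey knob (28 mm in diameter, sticks out 43 mm from the lid's outer face), on the middle line, 170 mm from the hinge.
- board: Thin grey board, fixed, 190 (x) x 170 (y) x 4 mm, on which the cheeses stand at the start. Origin: centre of its underside.
- jug: Metal mug-shaped jug, radius 35 mm, 90 mm high; a bystander beyond the gap left of the box. Origin: centre of its underside.
- mould: Empty white cheese mould (cup), radius 35 mm, 65 mm high; a bystander beyond the gap right of the box. Origin: centre of its underside.
- spatula: Spatula lying beyond the box; a bystander. Origin: under its middle.
- cheese1: Firm, dry ripened round cheese, a disc 48 mm in diameter and 30 mm high, 40 to 85 g, standing flat on the board. Origin: centre of its underside, z up. Two to four of the five are present; the others are absent (no pose).
- cheese2: Firm, dry ripened round cheese, a disc 48 mm in diameter and 30 mm high, 40 to 85 g, standing flat on the board. Origin: centre of its underside, z up. Two to four of the five are present; the others are absent (no pose).
- cheese3: Firm, dry ripened round cheese, a disc 48 mm in diameter and 30 mm high, 40 to 85 g, standing flat on the board. Origin: centre of its underside, z up. Two to four of the five are present; the others are absent (no pose).
- cheese4: Firm, dry ripened round cheese, a disc 48 mm in diameter and 30 mm high, 40 to 85 g, standing flat on the board. Origin: centre of its underside, z up. Two to four of the five are present; the others are absent (no pose).
- cheese5: Firm, dry ripened round cheese, a disc 48 mm in diameter and 30 mm high, 40 to 85 g, standing flat on the board. Origin: centre of its underside, z up. Two to four of the five are present; the others are absent (no pose).
There are look-alikes about, which are no part of the job. What is shaped like the cheese3 but orange or yellow is not meant.

How it is judged:
On the way, in this order (a step that is already met when the one before it is completed fails the run):
1. the finger is up with the grid still lying in the stand (value of joint finger above 1.2 rad and horizontal distance between grid and stand below 0.02 m and z of grid in the frame of stand between 0.026 and 0.036 m), for 0.2 s.
2. the grid lies flat in the bottom of the box and has been let go (x of grid in the frame of box between -0.03 and 0.03 m and y of grid in the frame of box between -0.03 and 0.03 m and z of grid in the frame of box between 0.001 and 0.01 m and angle between grid's own z axis and vertical below 0.06 rad and contact force between the fingers and grid below 0.3 N), for 0.3 s.
3. all the cheeses stand on the grid in the box, the lid still open (x of grid in the frame of box between -0.03 and 0.03 m and y of grid in the frame of box between -0.03 and 0.03 m and z of grid in the frame of box between 0.001 and 0.01 m and angle between grid's own z axis and vertical below 0.06 rad and x of cheese1 in the frame of grid between -0.085 and 0.085 m and y of cheese1 in the frame of grid between -0.105 and 0.105 m and z of cheese1 in the frame of grid between 0.002 and 0.011 m and angle between each of cheese1, cheese2, cheese3, cheese4, cheese5's own z axis and vertical below 0.12 rad and x of cheese2 in the frame of grid between -0.085 and 0.085 m and y of cheese2 in the frame of grid between -0.105 and 0.105 m and z of cheese2 in the frame of grid between 0.002 and 0.011 m and x of cheese3 in the frame of grid between -0.085 and 0.085 m and y of cheese3 in the frame of grid between -0.105 and 0.105 m and z of cheese3 in the frame of grid between 0.002 and 0.011 m and x of cheese4 in the frame of grid between -0.085 and 0.085 m and y of cheese4 in the frame of grid between -0.105 and 0.105 m and z of cheese4 in the frame of grid between 0.002 and 0.011 m and x of cheese5 in the frame of grid between -0.085 and 0.085 m and y of cheese5 in the frame of grid between -0.105 and 0.105 m and z of cheese5 in the frame of grid between 0.002 and 0.011 m and value of joint lid above 1 rad), for 0.2 s.
At the end, for the whole second after the job is handed in: Grid flat (0.06 rad) on the box floor, within 30 mm of the box's centre in x and y; every cheese present upright (0.12 rad) on the grid, its underside within 5 mm of the grid's top; lid and finger both below 0.05 rad; all at rest (x of grid in the frame of box between -0.03 and 0.03 m and y of grid in the frame of box between -0.03 and 0.03 m and z of grid in the frame of box between 0.001 and 0.01 m and angle between grid's own z axis and vertical below 0.06 rad and x of cheese1 in the frame of grid between -0.085 and 0.085 m and y of cheese1 in the frame of grid between -0.105 and 0.105 m and z of cheese1 in the frame of grid between 0.002 and 0.011 m and angle between each of cheese1, cheese2, cheese3, cheese4, cheese5's own z axis and vertical below 0.12 rad and x of cheese2 in the frame of grid between -0.085 and 0.085 m and y of cheese2 in the frame of grid between -0.105 and 0.105 m and z of cheese2 in the frame of grid between 0.002 and 0.011 m and x of cheese3 in the frame of grid between -0.085 and 0.085 m and y of cheese3 in the frame of grid between -0.105 and 0.105 m and z of cheese3 in the frame of grid between 0.002 and 0.011 m and x of cheese4 in the frame of grid between -0.085 and 0.085 m and y of cheese4 in the frame of grid between -0.105 and 0.105 m and z of cheese4 in the frame of grid between 0.002 and 0.011 m and x of cheese5 in the frame of grid between -0.085 and 0.085 m and y of cheese5 in the frame of grid between -0.105 and 0.105 m and z of cheese5 in the frame of grid between 0.002 and 0.011 m and linear speed of each of cheese1, cheese2, cheese3, cheese4, cheese5, grid below 0.02 m/s and value of joint each of lid, finger below 0.05 rad); the robot touches nothing.
It fails at once if the lid is slammed (faster than 2.5 rad/s) (velocity of joint lid below -2.5 rad/s).
It fails at once if the grid is pulled out of the stand while the finger is down (value of joint finger below 0.4 rad and z of grid in the frame of stand between 0.045 and 0.08 m and horizontal distance between grid and stand below 0.05 m).
It fails at once if a bystander is moved by more than 40 mm (distance of any of jug, mould, spatula from where it was at the start of the episode above 0.04 m).
Of cheese1, cheese2, cheese3, cheese4, cheese5 only 2 to 4 are there at a start; the rules pass over those that are not, and their reading is None.
At some moment in a run one of cheese1, cheese2, cheese3, cheese4, cheese5 may be knocked a few centimetres aside while the robot is not near it.
It also fails if it takes over 210 s, if anything falls off the work surface, if the arm or the gripper's body presses on something with over 40 N, if the wrist force passes 120 N, or if a joint passes its speed limit or range.

## Working session

There is one attempt and no reset: what is moved stays moved. The work goes in short steps, Python scripts to look and compute and a shell command to move; the robot and the scene stay as the last step left them, time stands still between calls to the robot, and variables do not carry over. Pictures are saved under pics/ and viewed, about 12 in all and at most 16, crops included, and the job is handed in when it is done.

```bash
mkdir -p pics; cat > h.py <<'E'
import numpy as np, cv2
from cell import robot
def ray(name,uv,z):
    c=robot.get_calibration(name); K=np.array(c["K"])
    if name=="wrist":
        o=robot.get_obs(); T=np.eye(4); T[:3,:3]=o["eef_rot"]; T[:3,3]=o["tcp_pos"]; T=T@np.array(c["tool_from_camera"])
    else: T=np.array(c["T"])
    d=T[:3,:3]@np.linalg.inv(K)@np.array([uv[0],uv[1],1.]); p=T[:3,3]
    return p+d*(z-p[2])/d[2]
def proj(name,P):
    c=robot.get_calibration(name); K=np.array(c["K"])
    if name=="wrist":
        o=robot.get_obs(); T=np.eye(4); T[:3,:3]=o["eef_rot"]; T[:3,3]=o["tcp_pos"]; T=T@np.array(c["tool_from_camera"])
    else: T=np.array(c["T"])
    q=K@(np.linalg.inv(T)@np.append(P,1))[:3]; return q[:2]/q[2]
def snap(name,fn,crop=None,s=1):
    im=robot.read_camera(name); cv2.imwrite("pics/raw_"+fn,im[:,:,::-1])
    if crop: im=im[crop[1]:crop[3],crop[0]:crop[2]]
    cv2.imwrite("pics/"+fn,cv2.resize(im[:,:,::-1],None,fx=s,fy=s)); return im
def st():
    o=robot.get_obs(); print(round(o["time"],2),np.round(o["tcp_pos"],4).tolist(),np.round(o["eef_rot"],3).tolist(),np.round(o["wrist_force"],1).tolist(),round(o["gripper_width"],4))
def rel(P,yaw=None):
    "tool-frame shift to world TCP point P"
    o=robot.get_obs(); print("shift",np.round(np.array(o["eef_rot"]).T@(np.array(P)-o["tcp_pos"]),4).tolist())
E
python3 - <<'E'
from h import *
snap("top","t0.png"); snap("scene","s0.png"); st()
for n in("top","scene"):
    c=robot.get_calibration(n);print(np.round(c["K"],1).tolist(),np.round(c["T"],3).tolist())
print(np.round(robot.get_calibration("wrist")["tool_from_camera"],3).tolist())
E
```

```text
0.1 [0.2167, -0.5318, 0.2018] [[0.377, -0.926, -0.0], [-0.926, -0.377, 0.002], [-0.002, -0.0, -1.0]] [0.5, -0.0, 0.3] 0.0853
[[428.2, 0.0, 312.7], [0.0, 428.2, 202.8], [0.0, 0.0, 1.0]] [[-0.002, -0.999, 0.038, 0.544], [-1.0, 0.002, 0.0, 0.028], [-0.0, -0.038, -0.999, 1.101], [0.0, 0.0, 0.0, 1.0]]
[[392.7, 0.0, 322.5], [0.0, 392.7, 201.6], [0.0, 0.0, 1.0]] [[0.076, 0.626, -0.776, 1.314], [0.997, -0.047, 0.06, -0.043], [0.001, -0.778, -0.628, 0.674], [0.0, 0.0, 0.0, 1.0]]
[[1.0, -0.002, 0.001, -0.001], [0.001, 0.96, 0.282, -0.07], [-0.001, -0.282, 0.96, -0.17], [0.0, 0.0, 0.0, 1.0]]
```

View pics/t0.png

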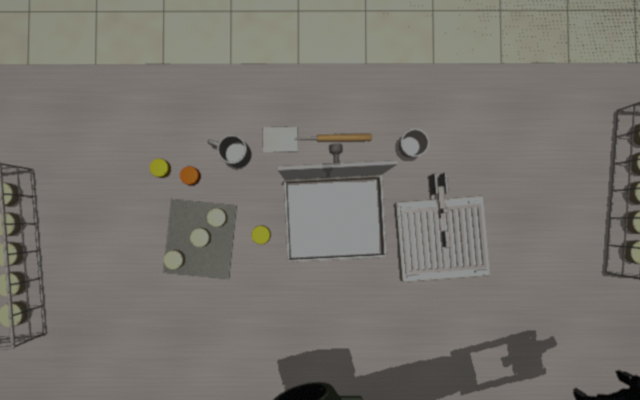

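View pics/s0.png

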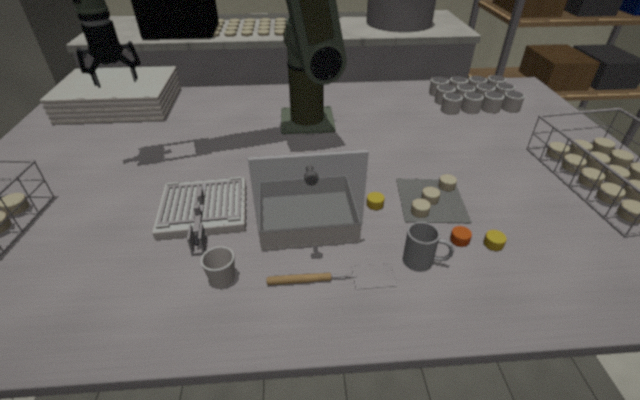

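The top view shows three pale cheeses on the board at (217,217), (200,238) and (174,260). Look-alikes are yellow (260,235), yellow (159,168), orange (189,175), plus the rack cheeses at the left and right edges; none of these are wanted. The box is at about (335,220) with its lid upright, and the stand is at (443,238) with the finger at (442,210). Next, one close crop.

```bash
python3 - <<'E'
from h import *
im=cv2.imread("pics/raw_t0.png"); g=cv2.convertScaleAbs(im,alpha=1.5)
cv2.imwrite("pics/c0.png",cv2.resize(g[150:300,260:500],None,fx=3.3,fy=3.3,interpolation=cv2.INTER_CUBIC))
hsv=cv2.cvtColor(im,cv2.COLOR_BGR2HSV)
for nm,z,m in(("cheese",.034,(hsv[...,2]>140)),("dummy",.03,(hsv[...,1]>150)&(hsv[...,2]>100))):
    m=m.astype(np.uint8); m[:70]=0
    if nm=="cheese": m=m*((hsv[...,1]>25).astype(np.uint8))
    n,l,s,c=cv2.connectedComponentsWithStats(m)
    for i in range(1,n):
        if s[i,4]>80: print(nm,c[i].round(1),s[i,2:],ray("top",c[i],z).round(3))
# bright boxes
E
```

```text
cheese [158.2 167.1] [ 15  15 170] [0.675 0.415 0.034]
cheese [212.8 217.4] [ 12  15 111] [0.549 0.278 0.034]
cheese [260.  234.5] [ 15  16 189] [0.507 0.16  0.034]
cheese [197.3 237.8] [ 15  16 145] [0.499 0.316 0.034]
cheese [172.1 259.8] [ 16  16 187] [0.444 0.378 0.034]
dummy [158.5 167.2] [ 18  18 244] [0.676 0.416 0.03 ]
dummy [188.7 174.9] [ 18  18 241] [0.656 0.34  0.03 ]
dummy [260.5 234.5] [ 18  18 250] [0.507 0.159 0.03 ]
```

View pics/c0.png

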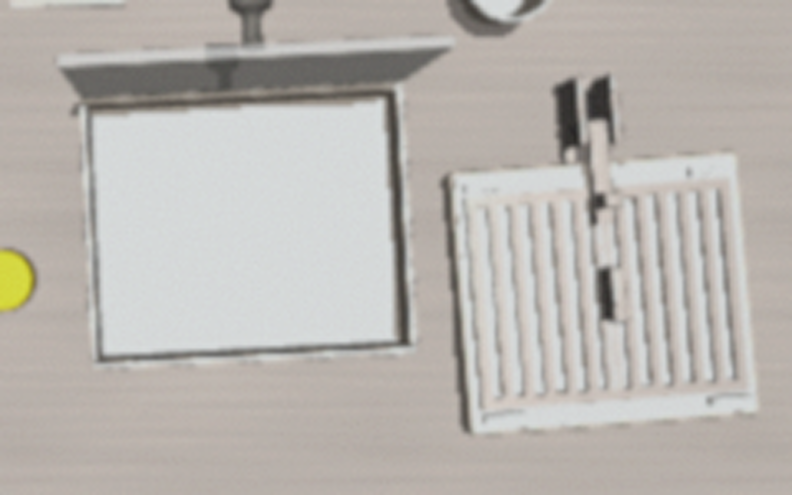

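The crop shows the stand's top corners at (447,175), (736,153), (755,410) and (470,432), the box rim corners at (80,103), (403,88), (413,350) and (97,365), and the fin and the finger lug as dark marks.

```bash
cat >> h.py <<'E'
def rect(name,cs,z):
    P=np.array([ray(name,c,z) for c in cs]); # TL TR BR BL ; up=+x left=+y
    xa=(P[0]+P[1]-P[2]-P[3])/2; ya=(P[0]+P[3]-P[1]-P[2])/2
    print("c",P.mean(0).round(4),"size",np.linalg.norm(xa).round(3),np.linalg.norm(ya).round(3),"yaw",np.arctan2(xa[1],xa[0]).round(3),np.arctan2(-ya[0],ya[1]).round(3))
E
python3 - <<'E'
from h import *
f=lambda L:[(a/3.3+260,b/3.3+150) for a,b in L]
rect("top",f([(447,175),(736,153),(755,410),(470,432)]),.03)
rect("top",f([(80,103),(403,88),(413,350),(97,365)]),.06)
rect("top",f([(92,110),(388,97),(398,342),(102,355)]),.005)
print("lug",ray("top",f([(600,210)])[0],.075),"fin",ray("top",f([(607,295)])[0],.068))
print("lid knob",ray("top",f([(250,0)])[0],.23))
c=f([(605,125)])[0]; print("hinge",ray("top",c,.05))
im=cv2.imread("pics/raw_t0.png"); hsv=cv2.cvtColor(im,cv2.COLOR_BGR2HSV)
for c in [(217,217),(200,238),(174,260)]: print(ray("top",c,.034).round(3))
E
```

```text
c [ 0.4958 -0.2949  0.03  ] size 0.194 0.218 yaw 0.068 0.075
c [ 0.5461 -0.026   0.06  ] size 0.193 0.236 yaw 0.048 0.045
c [ 0.5465 -0.0263  0.005 ] size 0.19 0.23 yaw 0.037 0.042
lug [ 0.55726769 -0.28064877  0.075     ] fin [ 0.4953645  -0.28703921  0.068     ]
lid knob [ 0.68588264 -0.01870622  0.23      ]
hinge [ 0.62092495 -0.29274656  0.05      ]
[0.55  0.267 0.034]
[0.498 0.309 0.034]
[0.444 0.373 0.034]
```

```bash
python3 -m handwheel '[[[-0.0085,-0.038,0,0,0,0,1],[-0.0085,-0.038,0,0,0,0,1],[-0.0085,-0.038,0,0,0,0,1],[-0.0085,-0.038,0,0,0,0,1],[-0.0085,-0.038,0,0,0,0,1],[-0.0085,-0.038,0,0,0,0,1],[-0.0085,-0.038,0,0,0,0,1],[-0.0085,-0.038,0,0,0,0,1],[-0.0085,-0.038,0,0,0,0,1],[-0.0085,-0.038,0,0,0,0,1]]]' 30
python3 -m handwheel '[[[0,0,0,0,0,-0.125,1],[0,0,0,0,0,-0.125,1],[0,0,0,0,0,-0.125,1],[0,0,0,0,0,-0.125,1],[0,0,0,0,0,-0.125,1],[0,0,0,0,0,-0.125,1],[0,0,0,0,0,-0.125,1],[0,0,0,0,0,-0.125,1],[0,0,0,0,0,-0.125,1],[0,0,0,0,0,-0.125,1]]]'
python3 -m handwheel '[[[0,0,0,0,0,-0.125,1],[0,0,0,0,0,-0.125,1],[0,0,0,0,0,-0.125,1],[0,0,0,0,0,-0.125,1],[0,0,0,0,0,-0.125,1],[0,0,0,0,0,-0.125,1],[0,0,0,0,0,-0.125,1],[0,0,0,0,0,-0.125,1],[0,0,0,0,0,-0.125,1],[0,0,0,0,0,-0.125,1]]]'
python3 - <<'E'
from h import *
st(); R=np.array(robot.get_obs()["eef_rot"]); print(np.arctan2(R[1,0],R[0,0]), robot.get_obs()["qpos"]); rel([.566,-.290,.15])
E
```

```text
time: 0.93
tcp_pos: [0.5413, -0.3058, 0.1949]
eef_rot: [[0.361, -0.933, -0.009], [-0.933, -0.361, 0.007], [-0.01, 0.006, -1.0]]
wrist_force: [0.5, -1.2, -0.0]
gripper_width: 0.0854
time: 1.77
tcp_pos: [0.5467, -0.2924, 0.1859]
eef_rot: [[0.998, 0.054, -0.018], [0.054, -0.998, 0.018], [-0.017, -0.019, -1.0]]
wrist_force: [-0.6, 0.6, 0.1]
gripper_width: 0.0854
time: 2.6
tcp_pos: [0.5422, -0.289, 0.1775]
eef_rot: [[0.264, 0.964, -0.03], [0.964, -0.263, 0.027], [0.018, -0.036, -0.999]]
wrist_force: [-0.3, -0.3, -0.3]
gripper_width: 0.0853
2.6 [0.5422, -0.289, 0.1775] [[0.264, 0.964, -0.03], [0.964, -0.263, 0.027], [0.018, -0.036, -0.999]] [-0.3, -0.3, -0.3] 0.0853
1.3036825160656147 [-0.63266727  0.33732777  1.43115104  0.00391195  1.41319934 -1.93736472]
shift [0.0048, 0.0242, 0.0268]
```

```bash
cat >> h.py <<'E'
from scipy.spatial.transform import Rotation as Ro
def go(P,yaw,tilt=0):
    "shift in tool axes and rotvec to pose: TCP P, tool x at yaw, pointing down"
    o=robot.get_obs(); R=np.array(o["eef_rot"]); c,s=np.cos(yaw),np.sin(yaw)
    D=np.array([[c,s,0],[s,-c,0],[0,0,-1.]])
    print("shift",np.round(R.T@(np.array(P)-o["tcp_pos"]),4).tolist(),"turn",np.round(Ro.from_matrix(R.T@D).as_rotvec(),3).tolist(),"tcp",np.round(o["tcp_pos"],4).tolist(),"F",np.round(o["wrist_force"],1).tolist(),"w",round(o["gripper_width"],4),"t",round(o["time"],1))
E
python3 - <<'E'
from h import *
go([.566,-.290,.17],1.643)
E
```

```text
shift [0.0052, 0.0235, 0.0068] turn [-0.033, -0.024, -0.339] tcp [0.5422, -0.289, 0.1775] F [-0.3, -0.3, -0.3] w 0.0853 t 2.6
```

```bash
python3 -m handwheel '[[[0.002,0.008,0,-0.011,-0.008,-0.113,1],[0.002,0.008,0,-0.011,-0.008,-0.113,1],[0.002,0.008,0,-0.011,-0.008,-0.113,1],[0,0,0,0,0,0,1],[0,0,0,0,0,0,1]]]' >/dev/null
python3 - <<'E'
from h import *
go([.566,-.290,.17],1.643)
snap("wrist","w1.png")
for p in ([.566,-.290,.0745],[.496,-.295,.068],[.496,-.295,.03]): print(proj("wrist",p))
E
```

```text
shift [-0.0046, 0.0006, 0.003] turn [-0.005, -0.004, 0.017] tcp [0.5651, -0.2854, 0.173] F [-0.4, 0.0, 0.2] w 0.0853 t 3.0
[316.80527442 199.16713529]
[317.8171343  120.93217452]
[318.22487215 120.57839947]
```

View pics/w1.png

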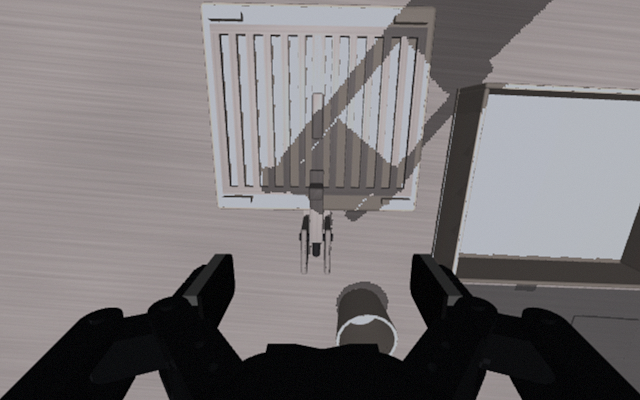

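The wrist view shows the stand corners at (203,4), (436,6), (415,210) and (219,208), the fin top at about (318,93–140), and the lug at about (316,180).

```bash
python3 - <<'E'
from h import *
rect("wrist",[(415,210),(219,208),(203,4),(436,6)],.03)
for n,c,z in(("lug",(316,178),.0745),("lugfar",(316,187),.0745),("lugnear",(316,170),.0745),("finA",(318,93),.068),("finB",(318,140),.068),("finBbot",(318,140),.036),("hingepin",(316,243),.056)): print(n,ray("wrist",c,z).round(4))
im=cv2.imread("pics/raw_w1.png");cv2.imwrite("pics/c1.png",cv2.resize(cv2.convertScaleAbs(im[80:280,270:370],alpha=1.6),None,fx=3,fy=3,interpolation=cv2.INTER_CUBIC))
E
```

```text
c [ 0.4917 -0.2953  0.03  ] size 0.195 0.214 yaw 0.071 0.079
lug [ 0.5461 -0.2924  0.0745]
lugfar [ 0.5545 -0.2917  0.0745]
lugnear [ 0.5388 -0.293   0.0745]
finA [ 0.4728 -0.2968  0.068 ]
finB [ 0.5125 -0.2934  0.068 ]
finBbot [ 0.5148 -0.2936  0.036 ]
hingepin [ 0.6181 -0.2868  0.056 ]
```

View pics/c1.png

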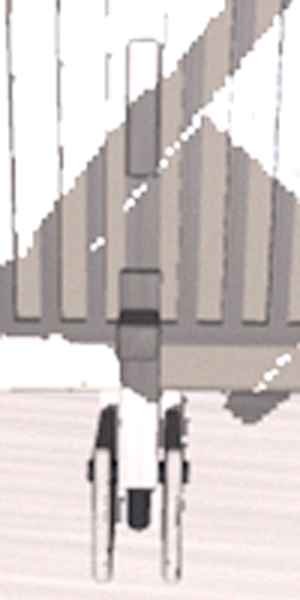

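The crop resolves the fin top at v 93–138 and the lug top at v 188–200. That puts the lug at about (0.562,-0.291) and the stand centre at about (0.4935,-0.295). I'll descend in two steps.

```bash
python3 -m handwheel '[[[-0.004,-0.003,0.02,-0.002,-0.002,0.017,1],[0,0,0.02,0,0,0,1],[0,0,0.02,0,0,0,1],[0,0,0,0,0,0,1]]]' >/dev/null
python3 - <<'E'
from h import *
go([.562,-.291,.043],1.643)
E
```

```text
shift [0.0002, 0.0, 0.07] turn [-0.001, 0.001, -0.011] tcp [0.562, -0.2911, 0.113] F [-0.5, 0.0, -0.4] w 0.0854 t 3.4
```

```bash
python3 -m handwheel '[[[0,0,0.02,0,0,-0.01,0.6],[0,0,0.02,0,0,0,0.5],[0,0,0.02,0,0,0,0.5],[0,0,0.009,0,0,0,0.5],[0,0,0,0,0,0,0.5]]]' 30 >/dev/null
python3 -m handwheel '[[[0,0,0,0,0,0,0],[0,0,0,0,0,0,0],[0,0,0,0,0,0,0],[0,0,0,0,0,0,0],[0,0,0,0,0,0,0],[0,0,0,0,0,0,0]]]'
python3 - <<'E'
from h import *
go([.562,-.291,.043],1.643)
E
```

```text
time: 4.32
tcp_pos: [0.5662, -0.2963, 0.0525]
eef_rot: [[-0.061, 0.998, 0.009], [0.998, 0.061, -0.008], [-0.009, 0.008, -1.0]]
wrist_force: [0.3, -0.0, -0.4]
gripper_width: 0.0001
shift [0.0056, -0.0039, 0.0094] turn [0.008, 0.009, -0.011] tcp [0.5662, -0.2963, 0.0525] F [0.3, -0.0, -0.4] w 0.0001 t 4.3
```

The jaws shut on nothing, so I'll look.

```bash
python3 - <<'E'
from h import *
im=robot.read_camera("wrist")[:,:,::-1]; cv2.imwrite("pics/raw_w2.png",im)
cv2.imwrite("pics/c2.png",cv2.resize(cv2.convertScaleAbs(im[60:400,150:490],alpha=1.7),None,fx=1.7,fy=1.7))
o=robot.get_obs(); print(proj("wrist",o["tcp_pos"]))
E
```

```text
[322.27154082 239.92026705]
```

View pics/c2.png

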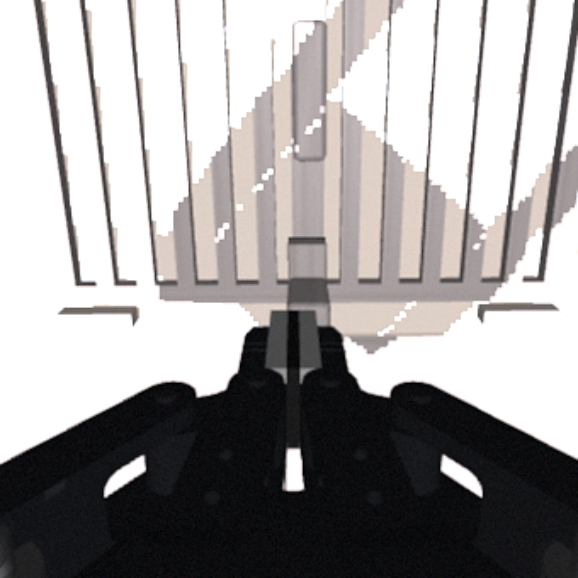

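```bash
python3 - <<'E'
from h import *
f=lambda p:((proj("wrist",p)-[150,60])*1.7).round(0)
for n,p in {"tip":[.545,-.292,.0485],"lug base near":[.556,-.291,.0485],"lugtop near":[.556,-.291,.0745],"lugtop far":[.568,-.291,.0745],"fin near":[.4735,-.2965,.068],"fin far":[.5135,-.2935,.068]}.items(): print(n,f(p))
for z in(.0485,.06,.0745):print(z,[ray("wrist",(u/1.7+150,v/1.7+60),z).round(4).tolist() for u,v in((307,240),(307,280),(307,309))])
E
```

```text
tip [309. 247.]
lug base near [309. 276.]
lugtop near [311. 305.]
lugtop far [309. 339.]
fin near [312.  23.]
fin far [312. 166.]
0.0485 [[0.5425, -0.2928, 0.0485], [0.5576, -0.2918, 0.0485], [0.5691, -0.291, 0.0485]]
0.06 [[0.5391, -0.2932, 0.06], [0.5533, -0.2923, 0.06], [0.564, -0.2915, 0.06]]
0.0745 [[0.5349, -0.2937, 0.0745], [0.5478, -0.2929, 0.0745], [0.5576, -0.2922, 0.0745]]
```

```bash
python3 - <<'E'
from h import *
im=robot.read_camera("scene")[:,:,::-1]
cv2.imwrite("pics/c3.png",cv2.resize(cv2.convertScaleAbs(im[130:270,140:270],alpha=1.7),None,fx=4.2,fy=4.2,interpolation=cv2.INTER_CUBIC))
E
```

```text
(no output)
```

View pics/c3.png

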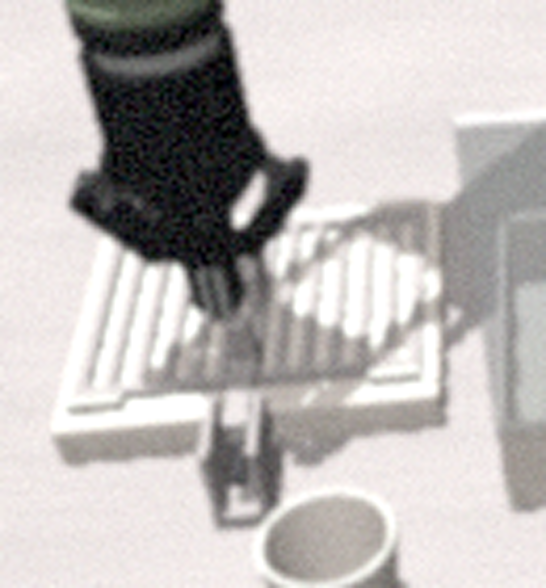

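```bash
python3 - <<'E'
from h import *
f=lambda p:((proj("scene",p)-[140,130])*4.2).round(0)
for n,p in {"tcp":robot.get_obs()["tcp_pos"],"lugbase":[.568,-.291,.0485],"lugtop":[.568,-.291,.0745],"lugtopnear":[.556,-.291,.0745],"barhinge":[.6185,-.286,.0485],"standcorner+x-y":[.602,-.397,.03],"+x+y":[.585,-.178,.03]}.items(): print(n,f(p))
E
python3 -m handwheel '[[[0,0,0,0,0,0,0.3],[0,0,0,0,0,0,0.3],[0,0,0,0,0,0,0.3]]]'
```

```text
tcp [230. 349.]
lugbase [240. 355.]
lugtop [231. 321.]
lugtopnear [235. 308.]
barhinge [234. 414.]
standcorner+x-y [ 47. 428.]
+x+y [438. 389.]
time: 4.67
tcp_pos: [0.5662, -0.2962, 0.0526]
eef_rot: [[-0.061, 0.998, 0.009], [0.998, 0.061, -0.008], [-0.009, 0.009, -1.0]]
wrist_force: [0.1, 0.2, 1.2]
gripper_width: 0.0253
```

```bash
python3 -m handwheel '[[[0,0,0,0,0,0,0.55],[0,0,0,0,0,0,0.55],[0,0,0,0,0,0,0.55]]]'
python3 - <<'E'
from h import *
a=robot.read_camera("wrist")[:,:,::-1]; b=robot.read_camera("scene")[:,:,::-1]
a=cv2.resize(cv2.convertScaleAbs(a[130:330,220:420],alpha=2),(400,400),interpolation=cv2.INTER_CUBIC)
b=cv2.resize(cv2.convertScaleAbs(b[150:250,150:250],alpha=1.6),(400,400),interpolation=cv2.INTER_CUBIC)
cv2.imwrite("pics/c4.png",np.hstack([a,b]))
E
```

```text
time: 4.92
tcp_pos: [0.566, -0.296, 0.0523]
eef_rot: [[-0.061, 0.998, 0.009], [0.998, 0.061, -0.008], [-0.008, 0.008, -1.0]]
wrist_force: [-0.5, 0.5, 0.5]
gripper_width: 0.0468
```

View pics/c4.png

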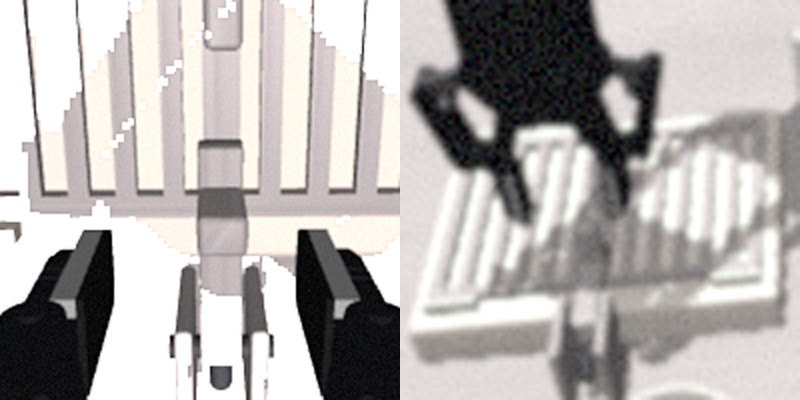

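Both views suggest that the finger tips are well above the reported TCP: they closed over the lug's top. I'll triangulate the tips.

```bash
python3 - <<'E'
from h import *
def tri(uw,us):
    A=[ray("wrist",uw,z) for z in(0,.1)];B=[ray("scene",us,z) for z in(0,.1)]
    d1=A[1]-A[0];d2=B[1]-B[0];M=np.stack([d1,-d2],1);t=np.linalg.lstsq(M,B[0]-A[0],rcond=None)[0]
    return (A[0]+t[0]*d1).round(4),(B[0]+t[1]*d2).round(4)
# shut tip (front-bottom)
print(tri((295/1.7+150,310/1.7+60),(140+225/4.2,130+315/4.2)))
# open tips: image-left finger (-y) and right finger
print(tri((220+100/2,130+232/2),(150+120/4,150+220/4)))
print(tri((220+310/2,130+232/2),(150+220/4,150+213/4)))
# known check: lug top far edge centre
print(tri((220+222/2,130+255/2),(150+193/4,150+225/4)))
E
```

```text
(array([ 0.5588, -0.2956,  0.0718]), array([ 0.5591, -0.2965,  0.0719]))
(array([ 0.5612, -0.3242,  0.0752]), array([ 0.5618, -0.3272,  0.076 ]))
(array([ 0.5578, -0.268 ,  0.0749]), array([ 0.5581, -0.2689,  0.0749]))
(array([ 0.5671, -0.2909,  0.0729]), array([ 0.5654, -0.2843,  0.0724]))
```

The tips triangulate to about 20 mm above the reported TCP, and the lug top checks out at z 0.073. I'll go lower by that amount and watch the force.

```bash
python3 -m handwheel '[[[0.005,-0.004,0,0.008,0.008,-0.01,0.5],[0,0,0.01,0,0,0,0.5],[0,0,0.009,0,0,0,0.5],[0,0,0,0,0,0,0.5]]]'
python3 -m handwheel '[[[0,0,0,0,0,0,0],[0,0,0,0,0,0,0],[0,0,0,0,0,0,0],[0,0,0,0,0,0,0],[0,0,0,0,0,0,0],[0,0,0,0,0,0,0]]]' 30
python3 - <<'E'
from h import *
go([.562,-.291,.034],1.643)
E
```

```text
time: 5.35
tcp_pos: [0.5614, -0.2909, 0.0319]
eef_rot: [[-0.072, 0.997, -0.0], [0.997, 0.072, -0.0], [-0.0, -0.0, -1.0]]
wrist_force: [-0.8, 0.0, 0.1]
gripper_width: 0.0427
time: 5.85
tcp_pos: [0.5604, -0.2914, 0.0301]
eef_rot: [[-0.072, 0.997, -0.002], [0.997, 0.072, -0.0], [0.0, -0.002, -1.0]]
wrist_force: [0.4, -1.4, -0.5]
gripper_width: 0.0132
shift [0.0003, 0.0016, -0.0039] turn [-0.002, -0.0, -0.0] tcp [0.5604, -0.2914, 0.0301] F [0.4, -1.4, -0.5] w 0.0132 t 5.8
```

```bash
python3 -m handwheel '[[[0,0.002,-0.006,0,0,0,0],[0,0.0026,-0.0053,0,0,0,0],[0,0.003,-0.005,0,0,0,0],[0,0.0036,-0.0045,0,0,0,0],[0,0.004,-0.004,0,0,0,0],[0,0.0045,-0.0037,0,0,0,0]]]'
python3 - <<'E'
from h import *
go([.562,-.291,.034],1.643)
E
```

```text
time: 6.35
tcp_pos: [0.5741, -0.2903, 0.0513]
eef_rot: [[-0.071, 0.997, -0.018], [0.997, 0.071, 0.001], [0.003, -0.018, -1.0]]
wrist_force: [-2.5, -4.4, -6.7]
gripper_width: 0.0131
shift [0.0001, -0.0118, 0.0175] turn [-0.018, -0.003, -0.001] tcp [0.5741, -0.2903, 0.0513] F [-2.5, -4.4, -6.7] w 0.0131 t 6.3
```

```bash
python3 -m handwheel '[[[0,0.0055,-0.0055,0.01,0,0,0],[0,0.0055,-0.005,0.01,0,0,0],[0,0.006,-0.0045,0,0,0,0],[0,0.006,-0.0035,0,0,0,0],[0,0.0065,-0.003,0,0,0,0],[0,0.0065,-0.002,0,0,0,0],[0,0.0065,-0.0015,0,0,0,0],[0,0.0065,-0.001,0,0,0,0]]]'

```

```text
time: 7.02
tcp_pos: [0.6257, -0.2864, 0.0743]
eef_rot: [[-0.071, 0.997, -0.043], [0.997, 0.071, 0.001], [0.004, -0.043, -0.999]]
wrist_force: [0.2, -5.5, -12.3]
gripper_width: 0.0125
```

```bash
python3 -m handwheel '[[[0,0,0,0,0,0,0.4],[0,0,0,0,0,0,0.5],[0,0,0,0,0,0,0.5],[0,0,0,0,0,0,0.5],[0,0,-0.03,0,0,0,0.5],[0,0,-0.03,0.04,0,0,0.5],[0,0,-0.03,0,0,0,0.5],[0,0,0,0,0,0,0.5]]]'
python3 - <<'E'
from h import *
go([.4935,-.295,.16],1.643)
a=robot.read_camera("scene")[:,:,::-1]
b=robot.read_camera("wrist")[:,:,::-1]
a=cv2.resize(cv2.convertScaleAbs(a[130:270,140:280],alpha=1.6),(400,400))
cv2.imwrite("pics/c5.png",np.hstack([a,cv2.convertScaleAbs(b[0:400,120:520],alpha=1.5)]))
E
```

```text
time: 7.68
tcp_pos: [0.6362, -0.282, 0.178]
eef_rot: [[-0.072, 0.995, -0.072], [0.997, 0.072, 0.003], [0.008, -0.072, -0.997]]
wrist_force: [-0.5, -0.7, 2.1]
gripper_width: 0.0424
shift [-0.0028, -0.1416, 0.0283] turn [-0.072, -0.008, 0.0] tcp [0.6362, -0.282, 0.178] F [-0.5, -0.7, 2.1] w 0.0424 t 7.7
```

View pics/c5.png

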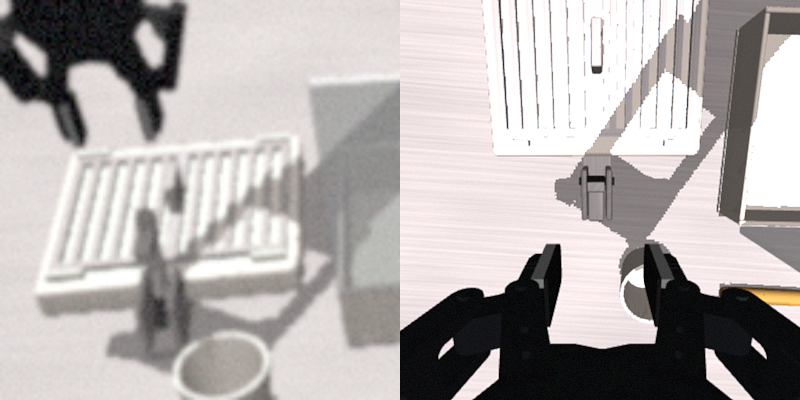

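The finger stands upright and stays there. Next, go above the fin.

```bash
python3 -m handwheel '[[[-0.001,-0.035,0,-0.036,-0.004,0,0.5],[-0.001,-0.035,0,-0.036,-0.004,0,0.5],[-0.001,-0.035,0.01,0,0,0,0.5],[0,-0.035,0.01,0,0,0,0.5],[0,0,0,0,0,0,0.5]]]'>/dev/null
python3 - <<'E'
from h import *
go([.493,-.295,.027],1.643)
E
```

```text
shift [-0.0114, 0.0103, 0.1124] turn [-0.021, -0.022, 0.004] tcp [0.4844, -0.2868, 0.1398] F [-0.2, 0.9, -1.6] w 0.043 t 8.2
```

```bash
python3 -m handwheel '[[[-0.011,0.010,0.02,-0.02,-0.02,0,0.5],[0,0,0.02,0,0,0,0.5],[0,0,0.015,0,0,0,0.5],[0,0,0,0,0,0,0.5]]]'>/dev/null
python3 - <<'E'
from h import *
go([.493,-.295,.027],1.643)
E
```

```text
shift [-0.0022, 0.0046, 0.0518] turn [-0.004, -0.008, -0.001] tcp [0.4885, -0.2935, 0.0788] F [0.1, 0.5, -0.1] w 0.0422 t 8.5
```

```bash
python3 -m handwheel '[[[-0.002,0.005,0.014,-0.004,-0.008,0,0.5],[0,0,0.013,0,0,0,0.5],[0,0,0.01,0,0,0,0.5],[0,0,0.01,0,0,0,0.5],[0,0,0.004,0,0,0,0.5],[0,0,0,0,0,0,0.5]]]'
python3 -m handwheel '[[[0,0,0,0,0,0,0],[0,0,0,0,0,0,0],[0,0,0,0,0,0,0],[0,0,0,0,0,0,0],[0,0,0,0,0,0,0],[0,0,0,0,0,0,0]]]' 60
python3 - <<'E'
from h import *
go([.493,-.295,.027],1.643)
E
```

```text
time: 9.03
tcp_pos: [0.4931, -0.2935, 0.024]
eef_rot: [[-0.071, 0.997, -0.002], [0.997, 0.071, 0.003], [0.003, -0.002, -1.0]]
wrist_force: [0.1, 0.3, -0.3]
gripper_width: 0.0432
time: 9.53
tcp_pos: [0.494, -0.2943, 0.0258]
eef_rot: [[-0.071, 0.997, -0.0], [0.997, 0.071, 0.001], [0.001, -0.0, -1.0]]
wrist_force: [0.4, 0.4, -1.3]
gripper_width: 0.0086
shift [-0.0006, -0.0011, -0.0012] turn [-0.0, -0.001, -0.001] tcp [0.494, -0.2943, 0.0258] F [0.4, 0.4, -1.3] w 0.0086 t 9.5
```

```bash
python3 -m handwheel '[[[0,0,-0.01,0,0,0,0],[0,0,-0.015,0,0,0,0],[0,0,-0.02,0,0,0,0],[0,0,-0.025,0,0,0,0],[0,0,-0.025,0,0,0,0],[0,0,-0.01,0,0,0,0],[0,0,0,0,0,0,0]]]'
python3 - <<'E'
from h import *
go([.546,-.026,.125],1.614)
E
```

```text
time: 10.12
tcp_pos: [0.4919, -0.2927, 0.1356]
eef_rot: [[-0.071, 0.997, -0.005], [0.997, 0.071, 0.005], [0.006, -0.005, -1.0]]
wrist_force: [1.1, 0.1, -1.7]
gripper_width: 0.0083
shift [0.2621, 0.0729, 0.0118] turn [-0.005, -0.006, 0.028] tcp [0.4919, -0.2927, 0.1356] F [1.1, 0.1, -1.7] w 0.0083 t 10.1
```

```bash
python3 -m handwheel '[[[0.02,0.006,0,-0.002,-0.003,0.009,0],[0.026,0.007,0,-0.002,-0.003,0.009,0],[0.026,0.007,0,0,0,0.009,0],[0.026,0.007,0,0,0,0,0],[0.026,0.007,0,0,0,0,0],[0.026,0.007,0,0,0,0,0],[0.026,0.007,0,0,0,0,0],[0.026,0.007,0,0,0,0,0],[0.02,0.005,0,0,0,0,0],[0,0,0,0,0,0,0]]]'
python3 - <<'E'
from h import *
go([.546,-.026,.10],1.614)
a=robot.read_camera("wrist")[:,:,::-1]
b=robot.read_camera("top")[:,:,::-1]
cv2.imwrite("pics/c6.png",np.hstack([cv2.resize(cv2.convertScaleAbs(a,alpha=1.3),(480,300)),cv2.resize(cv2.convertScaleAbs(b[150:290,260:400],alpha=1.5),(300,300))]))
E
```

```text
time: 10.95
tcp_pos: [0.5376, -0.0592, 0.1261]
eef_rot: [[-0.035, 0.999, -0.01], [0.999, 0.035, 0.002], [0.002, -0.01, -1.0]]
wrist_force: [-0.0, 0.2, -1.3]
gripper_width: 0.0085
shift [0.0329, 0.0098, 0.0261] turn [-0.01, -0.002, -0.008] tcp [0.5376, -0.0592, 0.1261] F [-0.0, 0.2, -1.3] w 0.0085 t 10.9
```

View pics/c6.png

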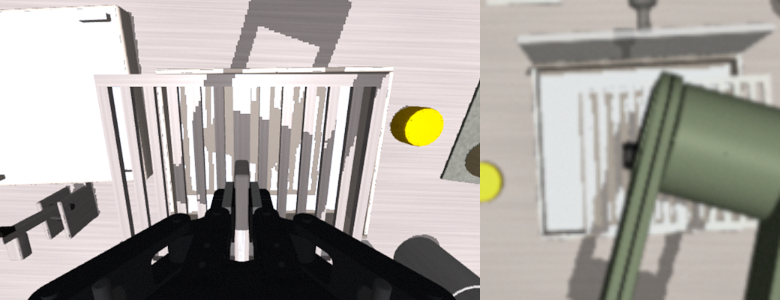

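The grid hangs level from the fin. Next, centre it over the box.

```bash
python3 -m handwheel '[[[0.016,0.005,0,-0.01,-0.002,-0.008,0],[0.016,0.005,0,0,0,0,0],[0,0,0,0,0,0,0],[0,0,0,0,0,0,0]]]'>/dev/null
python3 - <<'E'
from h import *
go([.546,-.026,.005],1.614)
E
```

```text
shift [0.008, 0.0024, 0.1184] turn [-0.005, 0.005, -0.005] tcp [0.5445, -0.0335, 0.1234] F [1.2, 0.3, -2.1] w 0.0082 t 11.4
```

```bash
python3 -m handwheel '[[[0.008,0.002,0,-0.005,0.005,-0.005,0],[0,0,0.015,0,0,0,0],[0,0,0.015,0,0,0,0],[0,0,0.01,0,0,0,0],[0,0,0,0,0,0,0]]]'>/dev/null
python3 - <<'E'
from h import *
go([.546,-.026,.001],1.614)
E
```

```text
shift [0.0037, -0.0011, 0.0816] turn [0.003, 0.001, -0.006] tcp [0.547, -0.0297, 0.0826] F [-0.8, -0.1, -2.0] w 0.0083 t 11.8
```

```bash
python3 -m handwheel '[[[0.004,-0.001,0.006,0,0,-0.006,0],[0,0,0.015,0,0,0,0],[0,0,0.015,0,0,0,0],[0,0,0.015,0,0,0,0],[0,0,0.01,0,0,0,0],[0,0,0,0,0,0,0]]]'>/dev/null
python3 - <<'E'
from h import *
go([.546,-.026,.001],1.614)
E
```

```text
shift [0.001, -0.0026, 0.0203] turn [0.009, 0.002, -0.001] tcp [0.5485, -0.0269, 0.0213] F [-0.4, -0.2, -2.4] w 0.0086 t 12.3
```

```bash
python3 -m handwheel '[[[0.001,-0.003,0.006,0.009,0,0,0],[0,0,0.006,0,0,0,0],[0,0,0.005,0,0,0,0],[0,0,0.003,0,0,0,0],[0,0,0,0,0,0,0]]]'
```

```text
time: 12.72
tcp_pos: [0.5473, -0.0262, 0.0016]
eef_rot: [[-0.042, 0.999, 0.003], [0.999, 0.042, -0.002], [-0.002, 0.003, -1.0]]
wrist_force: [0.5, 0.1, -2.1]
gripper_width: 0.008
```

```bash
python3 -m handwheel '[[[0,0,0.002,0,0,0,0],[0,0,0.002,0,0,0,0]]]'; python3 -m handwheel '[[[0,0,0.001,0,0,0,0],[0,0,0,0,0,0,0]]]'
```

```text
time: 12.88
tcp_pos: [0.5481, -0.0264, -0.0002]
eef_rot: [[-0.042, 0.999, 0.003], [0.999, 0.042, -0.002], [-0.003, 0.003, -1.0]]
wrist_force: [-9.5, 1.7, 21.2]
gripper_width: 0.008
time: 13.05
tcp_pos: [0.5488, -0.0265, 0.0004]
eef_rot: [[-0.042, 0.999, 0.004], [0.999, 0.042, -0.003], [-0.003, 0.004, -1.0]]
wrist_force: [-0.7, 1.1, -1.8]
gripper_width: 0.0084
```

The grid is on the floor; release and rise.

```bash
python3 -m handwheel '[[[0,0,0,0,0,0,0.4],[0,0,0,0,0,0,0.5],[0,0,0,0,0,0,0.5],[0,0,0,0,0,0,0.5],[0,0,-0.03,0,0,0,0.5],[0,0,-0.04,0,0,0,0.5],[0,0,-0.04,0,0,0,0.6],[0,0,-0.04,0,0,0,0.8],[0,0,-0.02,0,0,0,0.8],[0,0,0,0,0,0,0.8]]]'
python3 - <<'E'
from h import *
a=robot.read_camera("wrist")[:,:,::-1]; cv2.imwrite("pics/w7.png",cv2.convertScaleAbs(a,alpha=1.3))
go([.498,.309,.15],1.614)
E
```

```text
time: 13.88
tcp_pos: [0.5472, -0.0261, 0.1755]
eef_rot: [[-0.042, 0.999, 0.001], [0.999, 0.042, -0.002], [-0.002, 0.001, -1.0]]
wrist_force: [0.3, -0.8, -0.3]
gripper_width: 0.0686
shift [0.3368, -0.0346, 0.0235] turn [-0.0, 0.002, -0.001] tcp [0.5467, -0.026, 0.174] F [0.5, -0.4, -0.1] w 0.0683 t 13.9
```

View pics/w7.png

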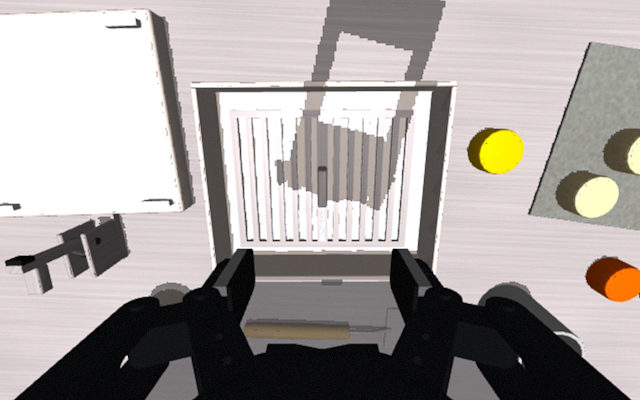

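The grid lies flat and centred in the box (grid corners about (230,110) to (411,245), fin at (322,187)), with the lid upright. Now to the cheeses.

```bash
python3 -m handwheel '[[[0.031,0.0015,0,0,0,0,0.9],[0.031,0.0015,0,0,0,0,0.9],[0.031,0.0015,0,0,0,0,0.9],[0.031,0.0015,0,0,0,0,0.9],[0.031,0.0015,0,0,0,0,0.9],[0.031,0.0015,0,0,0,0,0.9],[0.031,0.0015,0,0,0,0,0.9],[0.031,0.0015,0,0,0,0,0.9],[0.031,0.0015,0,0,0,0,0.9],[0.02,0,0,0,0,0,0.9]]]' 30 >/dev/null
python3 -m handwheel '[[[0,0,0,0,0,0,0.9],[0,0,0,0,0,0,0.9]]]' >/dev/null
cat >> h.py <<'E'
def cheeses(save=None,z=.034):
    im=robot.read_camera("wrist"); hsv=cv2.cvtColor(im,cv2.COLOR_RGB2HSV)
    if save: cv2.imwrite("pics/"+save,cv2.convertScaleAbs(im[:,:,::-1],alpha=1.2))
    m=((hsv[...,0]>18)&(hsv[...,0]<45)&(hsv[...,1]>25)&(hsv[...,1]<130)&(hsv[...,2]>110)).astype(np.uint8)
    m=cv2.morphologyEx(m,cv2.MORPH_OPEN,np.ones((5,5)))
    n,l,s,c=cv2.connectedComponentsWithStats(m)
    for i in range(1,n):
        if s[i,4]>300:
            cs,_=cv2.findContours((l==i).astype(np.uint8),0,2); (u,v),r=cv2.minEnclosingCircle(max(cs,key=len))
            print("blob",c[i].round(0),s[i].tolist(),"circ",round(u),round(v),round(r,1),"xy",ray("wrist",(u,v),z)[:2].round(4), "meanHSV",hsv[l==i].mean(0).round(0))
E
python3 - <<'E'
from h import *
go([.55,.267,.10],1.614); cheeses("w8.png")
E
```

```text
shift [-0.0149, 0.0165, 0.0437] turn [-0.038, 0.01, -0.007] tcp [0.5346, 0.2818, 0.1441] F [0.0, 0.1, -0.0] w 0.0767 t 14.9
blob [437. 100.] [415, 74, 44, 55, 1793] circ 433 101 27.9 xy [0.4405 0.3765] meanHSV [ 33.  42. 203.]
blob [358. 163.] [334, 142, 47, 42, 1418] circ 357 160 24.5 xy [0.495  0.3119] meanHSV [ 20.  77. 144.]
blob [312. 209.] [290, 188, 45, 44, 1555] circ 312 210 22.9 xy [0.5448 0.2704] meanHSV [ 20.  79. 139.]
```

View pics/w8.png

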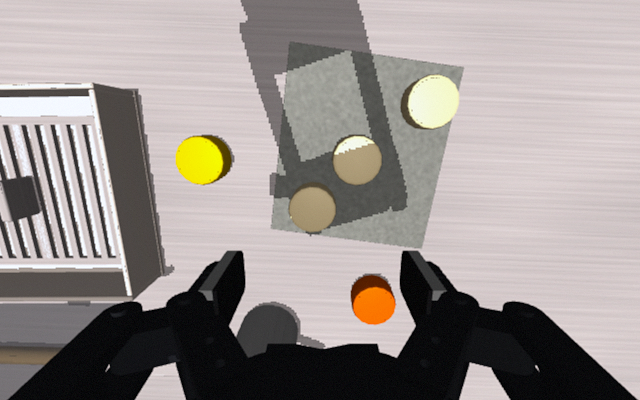

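The three pale cheeses are at (312,210), (357,160) and (433,101), and agree with the top view within 5 mm. The orange one at (373,300) and the yellow one at (203,160) are to be ignored. I'll pick the first.

```bash
python3 -m handwheel '[[[-0.015,0.013,0,-0.038,0.01,-0.007,0.9],[0,0,0.025,0,0,0,0.9],[0,0,0.025,0,0,0,0.9],[0,0,0.025,0,0,0,0.9],[0,0,0,0,0,0,0.9]]]' >/dev/null
python3 - <<'E'
from h import *
go([.547,.269,-.010],1.614)
E
```

```text
shift [0.0099, -0.001, 0.0738] turn [-0.001, 0.002, -0.007] tcp [0.5484, 0.2593, 0.0638] F [-1.0, -0.3, -1.2] w 0.0768 t 15.4
```

```bash
python3 -m handwheel '[[[0.01,-0.001,0,0,0,-0.007,0.8],[0,0,0.02,0,0,0,0.8],[0,0,0.02,0,0,0,0.8],[0,0,0.02,0,0,0,0.8],[0,0,0.008,0,0,0,0.8],[0,0,0,0,0,0,0.8]]]'
python3 -m handwheel '[[[0,0,0,0,0,0,0.3],[0,0,0,0,0,0,0.3],[0,0,0,0,0,0,0.3],[0,0,0,0,0,0,0.3],[0,0,0,0,0,0,0.3]]]' 30
python3 - <<'E'
from h import *
go([.547,.269,-.010],1.614)
E
```

```text
time: 15.9
tcp_pos: [0.5519, 0.2683, -0.0001]
eef_rot: [[-0.038, 0.999, 0.007], [0.999, 0.038, 0.0], [0.0, 0.007, -1.0]]
wrist_force: [-0.1, -0.0, -0.0]
gripper_width: 0.0682
time: 16.32
tcp_pos: [0.5618, 0.2696, 0.013]
eef_rot: [[-0.039, 0.999, 0.026], [0.999, 0.039, 0.003], [0.002, 0.026, -1.0]]
wrist_force: [-0.4, 0.2, 0.4]
gripper_width: 0.0256
shift [-0.0, -0.0154, 0.0226] turn [0.026, -0.002, -0.004] tcp [0.5618, 0.2696, 0.013] F [-0.4, 0.2, 0.4] w 0.0256 t 16.3
```

It squeezed off: too shallow, and a few millimetres off in x. Rise and re-measure.

```bash
python3 -m handwheel '[[[0,0,0,0,0,0,0.8],[0,0,0,0,0,0,0.8],[0,0,0,0,0,0,0.8],[0,0,0,0,0,0,0.8],[0,-0.015,-0.035,0.026,0,0,0.8],[0,0,-0.035,0,0,0,0.8],[0,0,-0.03,0,0,0,0.8],[0,0,0,0,0,0,0.8],[0,0,0,0,0,0,0.8]]]' >/dev/null
python3 - <<'E'
from h import *
go([.547,.269,.1],1.614); cheeses("w9.png")
E
```

```text
shift [0.0001, 0.0049, 0.0134] turn [-0.01, -0.001, -0.004] tcp [0.5423, 0.2687, 0.1135] F [-1.1, -0.8, -0.1] w 0.0684 t 17.1
blob [465.  85.] [436, 54, 59, 63, 2909] circ 465 85 32.6 xy [0.4417 0.3768] meanHSV [ 32.  46. 209.]
blob [377. 153.] [350, 126, 54, 54, 2246] circ 377 152 28.1 xy [0.4967 0.3125] meanHSV [ 20.  77. 147.]
blob [326. 214.] [301, 189, 51, 50, 1986] circ 327 214 25.9 xy [0.5523 0.2732] meanHSV [ 20.  79. 144.]
```

```bash
python3 -m handwheel '[[[0.004,0.010,0,-0.01,0,-0.004,0.85],[0,0,0.02,0,0,0,0.85],[0,0,0.02,0,0,0,0.85],[0,0,0.02,0,0,0,0.85],[0,0,0.02,0,0,0,0.85],[0,0,0,0,0,0,0.85]]]' >/dev/null
python3 - <<'E'
from h import *
go([.552,.272,-.012],1.614)
E
```

```text
shift [-0.0025, -0.0025, 0.0378] turn [0.001, -0.001, 0.002] tcp [0.5543, 0.2746, 0.0258] F [-1.6, 1.1, -0.9] w 0.0725 t 17.6
```

```bash
python3 -m handwheel '[[[-0.0025,-0.0025,0.014,0,0,0,0.75],[0,0,0.012,0,0,0,0.75],[0,0,0.008,0,0,0,0.75],[0,0,0.004,0,0,0,0.75],[0,0,0,0,0,0,0.75]]]'
python3 -m handwheel '[[[0,0,0,0,0,0,0.5],[0,0,0,0,0,0,0.4],[0,0,0,0,0,0,0.3],[0,0,0,0,0,0,0.3],[0,0,0,0,0,0,0.3]]]' 30
python3 - <<'E'
from h import *
go([.552,.272,-.012],1.614)
E
```

```text
time: 18.03
tcp_pos: [0.5509, 0.2721, -0.0179]
eef_rot: [[-0.045, 0.999, -0.004], [0.999, 0.045, -0.001], [-0.001, -0.004, -1.0]]
wrist_force: [0.1, -0.7, 0.2]
gripper_width: 0.0639
time: 18.45
tcp_pos: [0.5536, 0.2732, -0.0148]
eef_rot: [[-0.045, 0.999, 0.001], [0.999, 0.045, 0.001], [0.001, 0.001, -1.0]]
wrist_force: [-0.3, 0.5, -1.8]
gripper_width: 0.0471
shift [-0.0011, -0.0017, -0.0028] turn [0.001, -0.001, 0.002] tcp [0.5536, 0.2732, -0.0148] F [-0.3, 0.5, -1.8] w 0.0471 t 18.4
```

```bash
python3 -m handwheel '[[[0,0,-0.02,0,0,0,0.3],[0,0,-0.03,0,0,0,0.3],[0,0,-0.03,0,0,0,0.3],[0,0,-0.03,0,0,0,0.3],[0,0,-0.02,0,0,0,0.3],[0,0,0,0,0,0,0.3]]]'
python3 -m handwheel '[[[-0.026,0.001,0,0,0,0,0.3],[-0.026,0.001,0,0,0,0,0.3],[-0.026,0.001,0,0,0,0,0.3],[-0.026,0.001,0,0,0,0,0.3],[-0.026,0.001,0,0,0,0,0.3],[-0.026,0.001,0,0,0,0,0.3],[-0.026,0.001,0,0,0,0,0.3],[-0.026,0.001,0,0,0,0,0.3],[-0.026,0.001,0,0,0,0,0.3],[0,0,0,0,0,0,0.3]]]'
python3 - <<'E'
from h import *
go([.5736,.0303,-.0078],1.614)
E
```

```text
time: 18.95
tcp_pos: [0.5515, 0.2724, 0.1192]
eef_rot: [[-0.045, 0.999, -0.003], [0.999, 0.045, -0.001], [-0.0, -0.003, -1.0]]
wrist_force: [0.9, 0.1, -0.2]
gripper_width: 0.0465
time: 19.78
tcp_pos: [0.5686, 0.032, 0.1111]
eef_rot: [[-0.052, 0.999, -0.006], [0.999, 0.052, 0.002], [0.002, -0.006, -1.0]]
wrist_force: [1.1, 0.1, 0.2]
gripper_width: 0.0471
shift [-0.0022, 0.0056, 0.1188] turn [-0.006, -0.002, 0.009] tcp [0.5686, 0.032, 0.1111] F [1.1, 0.1, 0.2] w 0.0471 t 19.8
```

```bash
python3 -m handwheel '[[[-0.002,0.006,0.015,-0.006,0,0.009,0.3],[0,0,0.02,0,0,0,0.3],[0,0,0.02,0,0,0,0.3],[0,0,0.02,0,0,0,0.3],[0,0,0.01,0,0,0,0.3],[0,0,0,0,0,0,0.3]]]'>/dev/null
python3 - <<'E'
from h import *
go([.5736,.0303,-.0078],1.614)
E
```

```text
shift [0.0011, 0.0009, 0.0261] turn [-0.002, -0.003, -0.007] tcp [0.5728, 0.029, 0.0183] F [-0.9, -0.4, -1.1] w 0.0471 t 20.3
```

```bash
python3 -m handwheel '[[[0.001,0.001,0.01,0,0,-0.006,0.3],[0,0,0.008,0,0,0,0.3],[0,0,0.004,0,0,0,0.3],[0,0,0,0,0,0,0.3]]]'; python3 -m handwheel '[[[0,0,0.002,0,0,0,0.3],[0,0,0,0,0,0,0.3]]]'
```

```text
time: 20.62
tcp_pos: [0.5738, 0.0313, -0.0054]
eef_rot: [[-0.044, 0.999, -0.002], [0.999, 0.044, 0.004], [0.004, -0.002, -1.0]]
wrist_force: [0.5, -0.1, -0.7]
gripper_width: 0.0472
time: 20.78
tcp_pos: [0.5748, 0.0315, -0.0067]
eef_rot: [[-0.045, 0.999, -0.0], [0.999, 0.045, 0.003], [0.003, -0.0, -1.0]]
wrist_force: [-0.6, 1.0, -0.2]
gripper_width: 0.0466
```

```bash
python3 -m handwheel '[[[0,0,0.002,0,0,0,0.3],[0,0,0,0,0,0,0.3]]]'; python3 -m handwheel '[[[0,0,0,0,0,0,0.6],[0,0,0,0,0,0,0.68],[0,0,0,0,0,0,0.7],[0,0,-0.02,0,0,0,0.7],[0,0,-0.035,0,0,0,0.7],[0,0,-0.035,0,0,0,0.7],[0,0,-0.035,0,0,0,0.7],[0,0,-0.03,0,0,0,0.7],[0,0,0,0,0,0,0.85]]]'
python3 - <<'E'
from h import *
cheeses(None,.041); go([.496,.312,.12],1.614)
E
```

```text
time: 20.95
tcp_pos: [0.576, 0.0314, -0.0076]
eef_rot: [[-0.045, 0.999, 0.002], [0.999, 0.045, 0.003], [0.003, 0.002, -1.0]]
wrist_force: [-0.5, -0.2, -0.6]
gripper_width: 0.0472
time: 21.7
tcp_pos: [0.5745, 0.0307, 0.1534]
eef_rot: [[-0.044, 0.999, -0.001], [0.999, 0.044, 0.003], [0.004, -0.001, -1.0]]
wrist_force: [1.4, 0.1, 0.9]
gripper_width: 0.0702
blob [620. 125.] [598, 99, 42, 51, 1751] circ 621 123 28.4 xy [0.494  0.2993] meanHSV [ 31.  54. 206.]
blob [322. 195.] [300, 173, 46, 45, 1618] circ 322 195 23.1 xy [0.5731 0.0309] meanHSV [ 20.  78. 145.]
shift [0.2842, -0.0646, 0.0324] turn [-0.004, -0.004, 0.001] tcp [0.5732, 0.0308, 0.151] F [-0.4, -0.3, 0.1] w 0.0726 t 21.8
```

The first cheese stands at its target (0.573,0.031). Next, cheese 2.

```bash
python3 -m handwheel '[[[0.03,-0.007,0,0,0,0,0.85],[0.03,-0.007,0,0,0,0,0.85],[0.03,-0.007,0,0,0,0,0.85],[0.03,-0.007,0,0,0,0,0.85],[0.03,-0.007,0,0,0,0,0.85],[0.03,-0.007,0,0,0,0,0.85],[0.03,-0.007,0,0,0,0,0.85],[0.03,-0.007,0,0,0,0,0.85],[0.03,-0.006,0,0,0,0,0.85],[0,0,0,0,0,0,0.85]]]'>/dev/null
python3 -m handwheel '[[[0,0,0,0,0,0,0.85]]]'>/dev/null
python3 - <<'E'
from h import *
go([.496,.312,-.015],1.614); cheeses()
E
```

```text
shift [0.0068, 0.009, 0.1546] turn [-0.019, 0.002, -0.005] tcp [0.4902, 0.3052, 0.1398] F [0.5, -0.4, 0.1] w 0.0726 t 22.7
blob [404. 149.] [379, 123, 49, 50, 1829] circ 402 148 25.9 xy [0.4396 0.3764] meanHSV [ 28.  56. 174.]
blob [330. 204.] [307, 181, 46, 46, 1641] circ 329 204 23.4 xy [0.4952 0.312 ] meanHSV [ 20.  79. 135.]
blob [ 47. 272.] [24, 251, 47, 42, 1522] circ 47 272 24.9 xy [0.5784 0.0252] meanHSV [ 30.  56. 197.]
```

```bash
python3 -m handwheel '[[[0.0065,0.009,0.02,-0.019,0,-0.005,0.85],[0,0,0.025,0,0,0,0.85],[0,0,0.025,0,0,0,0.85],[0,0,0.025,0,0,0,0.85],[0,0,0,0,0,0,0.85]]]' >/dev/null
python3 - <<'E'
from h import *
go([.496,.312,-.015],1.614)
E
```

```text
shift [0.0052, -0.0056, 0.0563] turn [0.003, 0.002, -0.006] tcp [0.5016, 0.3071, 0.0413] F [-0.9, -1.0, -0.9] w 0.0726 t 23.1
```

```bash
python3 -m handwheel '[[[0.005,-0.0055,0.005,0,0,-0.006,0.78],[0,0,0.014,0,0,0,0.78],[0,0,0.014,0,0,0,0.78],[0,0,0.012,0,0,0,0.78],[0,0,0.007,0,0,0,0.78],[0,0,0,0,0,0,0.78]]]'
python3 -m handwheel '[[[0,0,0,0,0,0,0.5],[0,0,0,0,0,0,0.4],[0,0,0,0,0,0,0.3],[0,0,0,0,0,0,0.3],[0,0,0,0,0,0,0.3]]]' 30
python3 - <<'E'
from h import *
go([.496,.312,-.015],1.614)
E
```

```text
time: 23.63
tcp_pos: [0.4989, 0.3095, -0.0094]
eef_rot: [[-0.037, 0.999, 0.006], [0.999, 0.037, -0.0], [-0.001, 0.006, -1.0]]
wrist_force: [-0.2, 0.2, -0.7]
gripper_width: 0.0666
time: 24.05
tcp_pos: [0.5014, 0.3106, -0.0059]
eef_rot: [[-0.037, 0.999, 0.011], [0.999, 0.037, 0.002], [0.001, 0.011, -1.0]]
wrist_force: [-0.4, 0.1, -0.5]
gripper_width: 0.0465
shift [0.0016, -0.0054, 0.0091] turn [0.011, -0.001, -0.006] tcp [0.5014, 0.3106, -0.0059] F [-0.4, 0.1, -0.5] w 0.0465 t 24.1
```

```bash
python3 -m handwheel '[[[0,0,0,0,0,0,0.7],[0,0,0,0,0,0,0.75],[0,0,0,0,0,0,0.75],[0.001,-0.006,0.006,0.011,0,-0.006,0.75],[0,0,0.005,0,0,0,0.75],[0,0,0,0,0,0,0.5],[0,0,0,0,0,0,0.4],[0,0,0,0,0,0,0.3],[0,0,0,0,0,0,0.3],[0,0,0,0,0,0,0.3]]]' 30
python3 -m handwheel '[[[0,0,-0.02,0,0,0,0.3],[0,0,-0.03,0,0,0,0.3],[0,0,-0.03,0,0,0,0.3],[0,0,-0.03,0,0,0,0.3],[0,0,-0.02,0,0,0,0.3],[0,0,0,0,0,0,0.3]]]'
python3 - <<'E'
from h import *
go([.5036,.0273,.115],1.614)
E
```

```text
time: 24.88
tcp_pos: [0.4961, 0.3121, -0.0161]
eef_rot: [[-0.044, 0.999, 0.001], [0.999, 0.044, 0.002], [0.002, 0.002, -1.0]]
wrist_force: [-0.1, -0.6, 0.8]
gripper_width: 0.0465
time: 25.38
tcp_pos: [0.4914, 0.3099, 0.1128]
eef_rot: [[-0.044, 0.999, -0.011], [0.999, 0.044, -0.003], [-0.002, -0.011, -1.0]]
wrist_force: [1.2, -0.7, -0.1]
gripper_width: 0.047
shift [-0.2829, -0.0003, -0.0015] turn [-0.011, 0.002, 0.001] tcp [0.4914, 0.3099, 0.1128] F [1.2, -0.7, -0.1] w 0.047 t 25.4
```

```bash
python3 -m handwheel '[[[-0.03,0,-0.001,-0.005,0,0,0.3],[-0.031,0,-0.001,-0.005,0,0,0.3],[-0.031,0,-0.001,0,0,0,0.3],[-0.031,0,-0.001,0,0,0,0.3],[-0.031,0,-0.001,0,0,0,0.3],[-0.031,0,-0.001,0,0,0,0.3],[-0.031,0,-0.001,0,0,0,0.3],[-0.031,0,-0.001,0,0,0,0.3],[-0.031,0,-0.001,0,0,0,0.3],[0,0,0,0,0,0,0.3]]]'>/dev/null
python3 - <<'E'
from h import *
go([.5036,.0273,-.0085],1.614)
E
```

```text
shift [0.0038, 0.0071, 0.1174] turn [-0.012, 0.0, 0.009] tcp [0.4981, 0.0232, 0.109] F [1.7, 0.1, -0.7] w 0.0467 t 26.2
```

```bash
python3 -m handwheel '[[[0.004,0.007,0.005,-0.012,0,0.009,0.3],[0,0,0.018,0,0,0,0.3],[0,0,0.02,0,0,0,0.3],[0,0,0.02,0,0,0,0.3],[0,0,0.015,0,0,0,0.3],[0,0,0,0,0,0,0.3]]]'>/dev/null
python3 - <<'E'
from h import *
go([.5036,.0273,-.0085],1.614)
E
```

```text
shift [-0.0042, -0.0001, 0.0296] turn [-0.001, -0.004, -0.006] tcp [0.5035, 0.0314, 0.0211] F [-0.5, -0.2, -0.4] w 0.047 t 26.7
```

```bash
python3 -m handwheel '[[[-0.004,0,0.012,0,0,-0.006,0.3],[0,0,0.01,0,0,0,0.3],[0,0,0.004,0,0,0,0.3],[0,0,0,0,0,0,0.3]]]'; python3 -m handwheel '[[[0,0,0.003,0,0,0,0.3],[0,0,0,0,0,0,0.3]]]'
```

```text
time: 27.05
tcp_pos: [0.5019, 0.0321, -0.0088]
eef_rot: [[-0.047, 0.999, -0.005], [0.999, 0.047, 0.006], [0.006, -0.004, -1.0]]
wrist_force: [-0.1, -0.8, -0.6]
gripper_width: 0.0469
time: 27.22
tcp_pos: [0.5031, 0.0325, -0.0082]
eef_rot: [[-0.048, 0.999, -0.005], [0.999, 0.048, 0.004], [0.005, -0.004, -1.0]]
wrist_force: [0.5, -0.3, -1.5]
gripper_width: 0.0467
```

```bash
python3 -m handwheel '[[[0,0,0,0,0,0,0.6],[0,0,0,0,0,0,0.68],[0,0,0,0,0,0,0.7],[0,0,-0.02,0,0,0,0.7],[0,0,-0.035,0,0,0,0.7],[0,0,-0.035,0,0,0,0.7],[0,0,-0.035,0,0,0,0.7],[0,0,-0.03,0,0,0,0.7],[0,0,0,0,0,0,0.85]]]'
python3 - <<'E'
from h import *
cheeses("w10.png",.041); go([.442,.376,.13],1.614)
E
```

```text
time: 27.97
tcp_pos: [0.504, 0.0329, 0.1543]
eef_rot: [[-0.048, 0.999, -0.003], [0.999, 0.048, 0.005], [0.005, -0.003, -1.0]]
wrist_force: [1.3, -0.0, 0.2]
gripper_width: 0.0703
blob [321. 195.] [299, 174, 45, 43, 1544] circ 321 196 22.8 xy [0.503  0.0326] meanHSV [ 20.  79. 136.]
blob [316. 260.] [295, 240, 44, 41, 1397] circ 316 260 22.1 xy [0.5718 0.0309] meanHSV [ 32.  49. 197.]
shift [0.3454, -0.044, 0.0243] turn [-0.006, -0.006, 0.005] tcp [0.5026, 0.033, 0.152] F [0.7, 0.4, 0.6] w 0.0724 t 28.0
```

Both stand in place. On to cheese 3.

```bash
python3 -m handwheel '[[[0.037,-0.004,0,0,0,0,0.85],[0.037,-0.004,0,0,0,0,0.85],[0.037,-0.004,0,0,0,0,0.85],[0.037,-0.004,0,0,0,0,0.85],[0.037,-0.004,0,0,0,0,0.85],[0.037,-0.004,0,0,0,0,0.85],[0.037,-0.004,0,0,0,0,0.85],[0.037,-0.004,0,0,0,0,0.85],[0.03,-0.003,0,0,0,0,0.85],[0,0,0,0,0,0,0.85]]]'>/dev/null
python3 -m handwheel '[[[0,0,0,0,0,0,0.85]]]'>/dev/null
python3 - <<'E'
from h import *
go([.441,.376,-.015],1.614); cheeses()
E
```

```text
shift [0.0093, -0.0009, 0.155] turn [-0.02, 0.001, -0.004] tcp [0.4453, 0.367, 0.14] F [0.8, -0.5, 0.4] w 0.0726 t 28.9
blob [333. 193.] [311, 171, 46, 45, 1627] circ 333 193 23.3 xy [0.4399 0.3768] meanHSV [ 20.  80. 131.]
blob [  8. 311.] [0, 292, 19, 36, 536] circ 4 310 17.8 xy [0.5796 0.032 ] meanHSV [ 30.  58. 189.]
```

```bash
python3 -m handwheel '[[[0.009,-0.001,0.02,-0.02,0,-0.004,0.85],[0,0,0.025,0,0,0,0.85],[0,0,0.025,0,0,0,0.85],[0,0,0.025,0,0,0,0.85],[0,0,0,0,0,0,0.85]]]' >/dev/null
python3 - <<'E'
from h import *
go([.4405,.376,-.015],1.614)
E
```

```text
shift [0.0061, -0.0049, 0.0561] turn [0.002, 0.002, -0.007] tcp [0.4455, 0.3702, 0.0411] F [-0.6, -0.8, -0.9] w 0.0727 t 29.4
```

```bash
python3 -m handwheel '[[[0.006,-0.006,0.008,0,0,-0.006,0.78],[0,-0.001,0.014,0,0,0,0.78],[0,0,0.014,0,0,0,0.78],[0,0,0.014,0,0,0,0.78],[0,0,0.007,0,0,0,0.78],[0,0,0,0,0,0,0.78]]]'
python3 -m handwheel '[[[0,0,0,0,0,0,0.5],[0,0,0,0,0,0,0.4],[0,0,0,0,0,0,0.3],[0,0,0,0,0,0,0.3],[0,0,0,0,0,0,0.3]]]' 30
```

```text
time: 29.9
tcp_pos: [0.4407, 0.3735, -0.0148]
eef_rot: [[-0.035, 0.999, 0.005], [0.999, 0.035, 0.0], [-0.0, 0.005, -1.0]]
wrist_force: [-0.6, -0.1, -0.1]
gripper_width: 0.0663
time: 30.32
tcp_pos: [0.4437, 0.3751, -0.0102]
eef_rot: [[-0.034, 0.999, 0.01], [0.999, 0.034, 0.004], [0.003, 0.011, -1.0]]
wrist_force: [-0.5, -0.9, -1.8]
gripper_width: 0.0468
```

```bash
python3 -m handwheel '[[[0,0,-0.02,0,0,0,0.3],[0,0,-0.03,0,0,0,0.3],[0,0,-0.03,0,0,0,0.3],[0,0,-0.03,0,0,0,0.3],[0,0,-0.02,0,0,0,0.3],[0,0,0,0,0,0,0.3]]]'
python3 -m handwheel '[[[-0.03,0.0035,-0.001,0,0,0,0.3],[-0.036,0.0035,-0.001,0,0,0,0.3],[-0.036,0.0035,-0.001,0,0,0,0.3],[-0.036,0.0035,-0.001,0,0,0,0.3],[-0.036,0.0035,-0.001,0,0,0,0.3],[-0.036,0.0035,-0.001,0,0,0,0.3],[-0.036,0.0035,-0.001,0,0,0,0.3],[-0.036,0.0035,-0.001,0,0,0,0.3],[-0.036,0.0035,-0.001,0,0,0,0.3],[-0.036,0.0035,-0.001,0,0,0,0.3]]]'>/dev/null
python3 - <<'E'
from h import *
go([.5084,-.0827,.115],1.614)
E
```

```text
time: 30.82
tcp_pos: [0.4407, 0.3737, 0.1244]
eef_rot: [[-0.034, 0.999, 0.007], [0.999, 0.034, 0.001], [0.001, 0.007, -1.0]]
wrist_force: [0.4, 1.1, 0.5]
gripper_width: 0.0468
shift [-0.0992, 0.0161, 0.0125] turn [0.008, -0.008, 0.007] tcp [0.4873, 0.0155, 0.1281] F [0.9, 0.9, -0.3] w 0.0467 t 31.6
```

```bash
python3 -m handwheel '[[[-0.03,0.005,0.002,0.008,-0.008,0.007,0.3],[-0.033,0.005,0,0,0,0,0.3],[-0.028,0.005,0,0,0,0,0.3],[0,0,0,0,0,0,0.3],[0,0,0,0,0,0,0.3]]]'>/dev/null
python3 - <<'E'
from h import *
go([.5084,-.0827,-.003],1.614)
E
```

```text
shift [0.0039, 0.0048, 0.1241] turn [-0.005, 0.002, -0.011] tcp [0.5043, -0.0866, 0.1211] F [-0.2, 1.2, -0.7] w 0.0467 t 32.1
```

```bash
python3 -m handwheel '[[[0.004,0.005,0.01,-0.005,0,-0.009,0.3],[0,0,0.018,0,0,0,0.3],[0,0,0.02,0,0,0,0.3],[0,0,0.02,0,0,0,0.3],[0,0,0.02,0,0,0,0.3],[0,0,0,0,0,0,0.3]]]'>/dev/null
python3 - <<'E'
from h import *
go([.5084,-.0827,-.003],1.614)
E
```

```text
shift [-0.0052, 0.0003, 0.0309] turn [-0.0, -0.0, 0.001] tcp [0.5078, -0.0776, 0.0279] F [-0.4, 0.1, -0.8] w 0.0467 t 32.6
```

```bash
python3 -m handwheel '[[[-0.005,0,0.01,0,0,0,0.3],[0,0,0.01,0,0,0,0.3],[0,0,0.006,0,0,0,0.3],[0,0,0,0,0,0,0.3]]]'; python3 -m handwheel '[[[0,0,0.003,0,0,0,0.3],[0,0,0,0,0,0,0.3]]]'
```

```text
time: 32.9
tcp_pos: [0.5077, -0.0804, 0.0001]
eef_rot: [[-0.048, 0.999, -0.001], [0.999, 0.048, 0.001], [0.001, -0.001, -1.0]]
wrist_force: [0.2, 0.2, -1.2]
gripper_width: 0.0468
time: 33.07
tcp_pos: [0.5085, -0.0805, -0.0025]
eef_rot: [[-0.048, 0.999, 0.001], [0.999, 0.048, 0.0], [0.0, 0.001, -1.0]]
wrist_force: [-0.4, 0.2, -0.8]
gripper_width: 0.0469
```

```bash
python3 -m handwheel '[[[0,0,0.0025,0,0,0,0.3],[0,0,0,0,0,0,0.3]]]'; python3 -m handwheel '[[[0,0,0,0,0,0,0.6],[0,0,0,0,0,0,0.68],[0,0,0,0,0,0,0.7],[0,0,-0.02,0,0,0,0.7],[0,0,-0.035,0,0,0,0.7],[0,0,-0.035,0,0,0,0.7],[0,0,-0.035,0,0,0,0.7],[0,0,-0.03,0,0,0,0.7],[0,0,-0.02,0,0,0,0.5],[0,0,0,0,0,0,0.5]]]'
python3 - <<'E'
from h import *
cheeses("w11.png",.041)
o=robot.get_obs(); print(o["qpos"])
b=robot.read_camera("scene")[:,:,::-1]
a=cv2.imread("pics/w11.png")
cv2.imwrite("pics/c11.png",np.hstack([cv2.resize(a,(400,250)),cv2.resize(cv2.convertScaleAbs(b[120:270,150:390],alpha=1.4),(400,250))]))
E
```

```text
time: 33.23
tcp_pos: [0.5097, -0.081, -0.0041]
eef_rot: [[-0.048, 0.999, 0.003], [0.999, 0.048, -0.001], [-0.001, 0.003, -1.0]]
wrist_force: [-0.6, 0.2, -0.4]
gripper_width: 0.0468
time: 34.07
tcp_pos: [0.5082, -0.0809, 0.1793]
eef_rot: [[-0.047, 0.999, 0.002], [0.999, 0.047, 0.0], [-0.0, 0.002, -1.0]]
wrist_force: [1.1, -0.6, 0.6]
gripper_width: 0.0428
blob [322. 189.] [302, 169, 41, 41, 1329] circ 321 189 21.3 xy [ 0.5078 -0.0817] meanHSV [ 21.  77. 136.]
blob [428. 190.] [407, 170, 44, 41, 1440] circ 429 191 22.6 xy [0.5049 0.0318] meanHSV [ 32.  47. 193.]
blob [418. 250.] [398, 232, 41, 37, 1207] circ 418 250 20.8 xy [0.5735 0.0297] meanHSV [ 32.  52. 192.]
[-3.26567049e-01  9.98130907e-02  1.71830717e+00  6.00108662e-04
  1.32407020e+00 -1.94470666e+00]
```

View pics/c11.png

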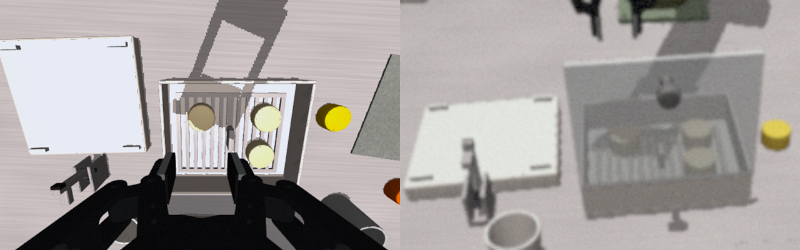

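All three cheeses stand on the grid around the fin; the lid and the finger are still up. Now triangulate the knob (top (336,149), scene (311,177)).

```bash
python3 - <<'E'
from h import *
def tri(uw,us):
    A=[ray("top",uw,z) for z in(0,.1)];B=[ray("scene",us,z) for z in(0,.1)]
    d1=A[1]-A[0];d2=B[1]-B[0];M=np.stack([d1,-d2],1);t=np.linalg.lstsq(M,B[0]-A[0],rcond=None)[0]
    return (A[0]+t[0]*d1).round(4),(B[0]+t[1]*d2).round(4)
print(tri((336,149),(311,177)))
h=np.array([.546+.1,-.026+.0043]); 
for t in (1.5,1.6,1.7,1.8):
    r=-.17*np.cos(t)+(.008+.043-.007)*np.sin(t); z=.06+.17*np.sin(t)+.044*np.cos(t)
    P=[h[0]+r,h[1]+.043*r,z]; print(t,np.round(P,3),proj("top",P).round(0),proj("scene",P).round(0))
a=cv2.imread("pics/raw_t0.png")[125:190,270:410]; b=cv2.imread("pics/raw_s0.png")[140:260,240:380]
cv2.imwrite("pics/c12.png",np.vstack([cv2.resize(cv2.convertScaleAbs(a,alpha=1.6),(560,260),interpolation=cv2.INTER_CUBIC),cv2.resize(cv2.convertScaleAbs(b,alpha=1.6),None,fx=2.8,fy=2.8)[:, :392].repeat(1,0) if False else cv2.resize(cv2.convertScaleAbs(b[:80],alpha=1.6),(560,320),interpolation=cv2.INTER_CUBIC)]))
E
```

```text
(array([ 0.6878, -0.0192,  0.231 ]), array([ 0.688 , -0.0167,  0.2309]))
1.5 [ 0.678 -0.02   0.233] [337. 154.] [309. 173.]
1.6 [ 0.695 -0.02   0.229] [336. 146.] [310. 180.]
1.7 [ 0.712 -0.019  0.223] [336. 138.] [311. 188.]
1.8 [ 0.727 -0.018  0.216] [335. 131.] [311. 196.]
```

View pics/c12.png

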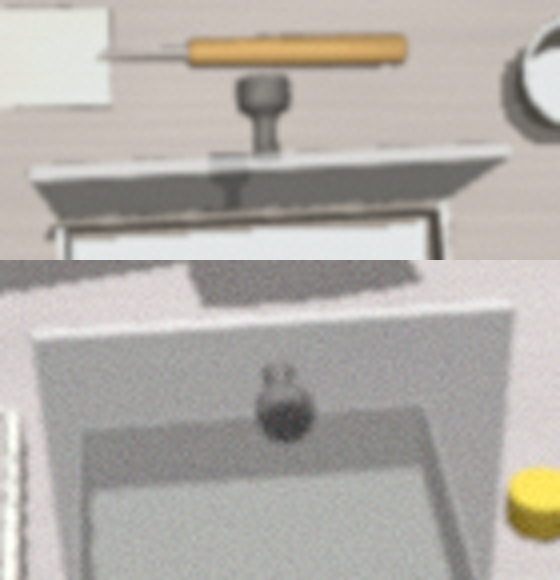

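The knob head is at (264,95) in the top crop and (285,410) in the scene crop, so the lid is at about 1.56 rad and the head at about (0.687,-0.018,0.231), which matches the given geometry. I'll go above it, clear of the lid edge.

```bash
python3 -m handwheel '[[[0,0,-0.035,0,0,0,0.6],[0,0,-0.035,0,0,0,0.6],[0,0,-0.035,0,0,0,0.6],[0,0,-0.025,0,0,0,0.6],[0.013,0,0,0,0,0,0.6],[0.013,0,0,0,0,0,0.6],[0.013,0,0,0,0,0,0.6],[0.013,0,0,0,0,0,0.6],[0,0,0,0,0,0,0.6]]]'>/dev/null
python3 - <<'E'
from h import *
go([.687,-.018,.31],1.614)
E
```

```text
shift [-0.0045, 0.1933, -0.0341] turn [-0.048, -0.019, 0.002] tcp [0.4922, -0.0217, 0.2854] F [0.0, 0.2, 0.3] w 0.0513 t 34.9
```

```bash
python3 -m handwheel '[[[-0.001,0,-0.034,-0.048,-0.019,0,0.6],[-0.001,0.024,0,0,0,0,0.6],[-0.001,0.024,0,0,0,0,0.6],[-0.001,0.024,0,0,0,0,0.6],[0,0.024,0,0,0,0,0.6],[0,0.024,0,0,0,0,0.6],[0,0.024,0,0,0,0,0.6],[0,0.024,0,0,0,0,0.6],[0,0.018,0,0,0,0,0.6],[0,0,0,0,0,0,0.6]]]'
python3 - <<'E'
from h import *
go([.687,-.018,.20],1.614)
E
```

```text
time: 35.75
tcp_pos: [0.6753, -0.0126, 0.2888]
eef_rot: [[-0.05, 0.998, -0.04], [0.999, 0.051, 0.003], [0.005, -0.04, -0.999]]
wrist_force: [-0.8, -0.1, -0.4]
gripper_width: 0.0514
shift [-0.0064, 0.015, 0.0882] turn [-0.04, -0.004, 0.007] tcp [0.6753, -0.0126, 0.2888] F [-0.8, -0.1, -0.4] w 0.0514 t 35.8
```

```bash
python3 -m handwheel '[[[-0.006,0.015,0,-0.04,-0.004,0.007,0.6],[0,0,0.015,0,0,0,0.6],[0,0,0.015,0,0,0,0.6],[0,0,0,0,0,0,0.6]]]'>/dev/null
python3 - <<'E'
from h import *
go([.687,-.018,.20],1.614)
E
```

```text
shift [-0.0008, 0.0012, 0.0457] turn [-0.016, -0.002, 0.001] tcp [0.6865, -0.0174, 0.2458] F [-0.8, 0.6, -0.4] w 0.0516 t 36.1
```

```bash
python3 -m handwheel '[[[-0.001,0.001,0.015,-0.016,0,0,0.6],[0,0,0.014,0,0,0,0.6],[0,0,0.012,0,0,0,0.6],[0,0,0,0,0,0,0.6]]]'
python3 -m handwheel '[[[0,0,0,0,0,0,0.4],[0,0,0,0,0,0,0.25],[0,0,0,0,0,0,0.15],[0,0,0,0,0,0,0.1],[0,0,0,0,0,0,0.1]]]' 40
```

```text
time: 36.42
tcp_pos: [0.682, -0.0179, 0.1985]
eef_rot: [[-0.045, 0.999, -0.01], [0.999, 0.045, 0.003], [0.003, -0.01, -1.0]]
wrist_force: [0.1, -0.2, -1.3]
gripper_width: 0.0511
time: 36.83
tcp_pos: [0.6808, -0.0184, 0.198]
eef_rot: [[-0.045, 0.999, -0.013], [0.999, 0.045, 0.002], [0.003, -0.013, -1.0]]
wrist_force: [0.9, -0.5, -3.8]
gripper_width: 0.0256
```

```bash
python3 -m handwheel '[[[0,-0.008,-0.0025,0,0,0,0.1],[0,-0.012,-0.002,0,0,0,0.1],[0,-0.012,-0.001,0,0,0,0.1],[0,-0.012,0,0,0,0,0.1],[0,-0.012,0.001,0,0,0,0.1],[0,-0.012,0.002,0,0,0,0.1],[0,0,0,0,0,0,0.1]]]'
python3 - <<'E'
from h import *
o=robot.get_obs();p=o["tcp_pos"]; print(p[0]-.6808+.0422,p[2]-.198+.1705); go([.6,-.02,.2],1.614)
E
```

```text
time: 37.42
tcp_pos: [0.6133, -0.0215, 0.2012]
eef_rot: [[-0.046, 0.999, -0.001], [0.999, 0.046, 0.002], [0.002, -0.001, -1.0]]
wrist_force: [-1.6, -1.1, -7.0]
gripper_width: 0.0255
-0.025287536621979925 0.17368880043507393
shift [0.0021, -0.0132, 0.0012] turn [-0.001, -0.002, 0.002] tcp [0.6133, -0.0215, 0.2012] F [-1.6, -1.1, -7.0] w 0.0255 t 37.4
```

```bash
python3 -m handwheel '[[[0,-0.013,0.002,0,0,0,0.1],[0,-0.013,0.003,0,0,0,0.1],[0,-0.013,0.004,0,0,0,0.1],[0,-0.012,0.005,0,0,0,0.1],[0,-0.012,0.006,0,0,0,0.1],[0,-0.011,0.007,0,0,0,0.1],[0,0,0,0,0,0,0.1]]]'
python3 - <<'E'
from h import *
o=robot.get_obs();p=o["tcp_pos"]; print(p[0]-.6808+.0422,p[2]-.198+.1705); go([.6,-.02,.2],1.614)
E
```

```text
time: 38.0
tcp_pos: [0.5477, -0.0247, 0.1773]
eef_rot: [[-0.045, 0.999, 0.028], [0.999, 0.045, 0.002], [0.0, 0.028, -1.0]]
wrist_force: [3.1, -0.3, -10.2]
gripper_width: 0.0258
-0.09087417373332297 0.14976656512957665
shift [0.0023, 0.053, -0.0213] turn [0.028, -0.0, 0.002] tcp [0.5477, -0.0247, 0.1773] F [3.1, -0.3, -10.2] w 0.0258 t 38.0
```

```bash
python3 -m handwheel '[[[0,-0.011,0.009,0,0,0,0.1],[0,-0.011,0.009,0,0,0,0.1],[0,-0.010,0.010,0,0,0,0.1],[0,-0.010,0.011,0,0,0,0.1],[0,-0.009,0.011,0,0,0,0.1],[0,-0.008,0.012,0,0,0,0.1],[0,0,0,0,0,0,0.1]]]'
python3 - <<'E'
from h import *
o=robot.get_obs();p=o["tcp_pos"]; print(p[0]-.6808+.0422,p[2]-.198+.1705); go([.6,-.02,.2],1.614)
E
```

```text
time: 38.58
tcp_pos: [0.4996, -0.027, 0.132]
eef_rot: [[-0.047, 0.998, 0.049], [0.999, 0.047, 0.0], [-0.002, 0.049, -0.999]]
wrist_force: [5.2, 0.2, -7.7]
gripper_width: 0.0256
-0.13901093227631361 0.1044685458097028
shift [0.0022, 0.1038, -0.0631] turn [0.049, 0.002, 0.004] tcp [0.4996, -0.027, 0.132] F [5.2, 0.2, -7.7] w 0.0256 t 38.6
```

```bash
python3 -m handwheel '[[[0,-0.008,0.012,0,0,0,0.1],[0,-0.007,0.012,0,0,0,0.1],[0,-0.006,0.012,0,0,0,0.1],[0,-0.005,0.012,0,0,0,0.1],[0,-0.004,0.010,0,0,0,0.1],[0,0,0,0,0,0,0.1]]]'
python3 - <<'E'
from h import *
o=robot.get_obs();p=o["tcp_pos"]; print(p[0]-.6808+.0422,p[2]-.198+.1705); go([.6,-.02,.2],1.614)
E
```

```text
time: 39.08
tcp_pos: [0.4734, -0.0282, 0.0822]
eef_rot: [[-0.049, 0.998, 0.045], [0.999, 0.049, 0.001], [-0.001, 0.045, -0.999]]
wrist_force: [-1.0, -1.0, -1.7]
gripper_width: 0.0254
-0.16517007395992445 0.0547311795302559
shift [0.0019, 0.132, -0.112] turn [0.045, 0.001, 0.005] tcp [0.4734, -0.0282, 0.0822] F [-1.0, -1.0, -1.7] w 0.0254 t 39.1
```

```bash
python3 -m handwheel '[[[0,-0.001,0.006,0,0,0,0.1],[0,-0.001,0.005,0,0,0,0.1],[0,0,0.003,0,0,0,0.1]]]'; python3 -m handwheel '[[[0,0,0.004,0,0,0,0.1]]]'; python3 -m handwheel '[[[0,0,0,0,0,0,0.1],[0,0,0,0,0,0,0.1]]]'
```

```text
time: 39.33
tcp_pos: [0.4697, -0.0284, 0.0705]
eef_rot: [[-0.05, 0.998, 0.035], [0.999, 0.05, 0.001], [-0.001, 0.035, -0.999]]
wrist_force: [-7.9, -0.9, 4.4]
gripper_width: 0.0256
time: 39.42
tcp_pos: [0.4689, -0.0284, 0.0675]
eef_rot: [[-0.05, 0.998, 0.031], [0.999, 0.05, 0.001], [-0.0, 0.031, -1.0]]
wrist_force: [-12.8, 0.3, 32.9]
gripper_width: 0.0257
time: 39.58
tcp_pos: [0.469, -0.0284, 0.0689]
eef_rot: [[-0.051, 0.998, 0.028], [0.999, 0.051, 0.002], [0.0, 0.028, -1.0]]
wrist_force: [-2.1, -0.1, -1.9]
gripper_width: 0.0253
```

The lid is down (33 N contact at t≈0). Release it, rise and go to the upright finger.

```bash
python3 -m handwheel '[[[0,0,0,0,0,0,0.4],[0,0,0,0,0,0,0.5],[0,0,0,0,0,0,0.5],[0,0,-0.02,0,0,0,0.5],[0,0,-0.035,-0.02,0,0,0.5],[0,0,-0.035,0,0,0,0.5],[0,0,-0.025,0,0,0,0.5],[0,0,0,0,0,0,0.5]]]'>/dev/null
python3 -m handwheel '[[[-0.028,0.015,0,0,0,0,0.5],[-0.028,0.015,0,0,0,0,0.5],[-0.028,0.015,0,0,0,0,0.5],[-0.028,0.015,0,0,0,0,0.5],[-0.028,0.015,0,0,0,0,0.5],[-0.028,0.015,0,0,0,0,0.5],[-0.028,0.015,0,0,0,0,0.5],[-0.028,0.015,0,0,0,0,0.5],[-0.026,0.015,0,0,0,0,0.5],[0,0,0,0,0,0,0.5]]]'>/dev/null
python3 - <<'E'
from h import *
go([.631,-.2855,.15],1.643)
E
```

```text
shift [-0.0033, -0.0032, 0.0522] turn [0.075, 0.004, -0.017] tcp [0.6301, -0.282, 0.2023] F [-0.7, -0.1, -0.2] w 0.0428 t 41.1
```

```bash
python3 -m handwheel '[[[-0.003,-0.003,0.01,0.075,0.004,-0.017,0.55],[0,0,0.02,0,0,0,0.55],[0,0,0.02,0,0,0,0.55],[0,0,0,0,0,0,0.55]]]'>/dev/null
python3 - <<'E'
from h import *
go([.631,-.2855,.078],1.643)
a=robot.read_camera("wrist")[:,:,::-1]; b=robot.read_camera("scene")[:,:,::-1]
cv2.imwrite("pics/c13.png",np.hstack([cv2.resize(cv2.convertScaleAbs(a,alpha=1.3),(400,250)),cv2.resize(cv2.convertScaleAbs(b[120:270,150:390],alpha=1.4),(400,250))]))
E
```

```text
shift [0.0021, 0.0024, 0.0694] turn [-0.003, -0.001, -0.002] tcp [0.629, -0.2878, 0.1474] F [-1.3, 0.6, -0.4] w 0.0471 t 41.4
```

View pics/c13.png

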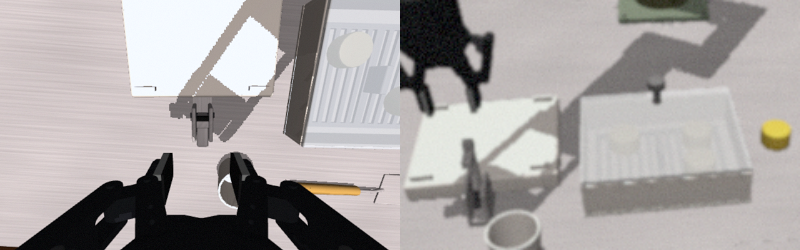

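The lid is closed with the cheeses under it, and the finger is upright at (470,180) in the scene half. Descend and grip it.

```bash
python3 -m handwheel '[[[0.002,0.002,0.02,0,0,0,0.55],[0,0,0.018,0,0,0,0.55],[0,0,0.016,0,0,0,0.55],[0,0,0.012,0,0,0,0.55],[0,0,0,0,0,0,0.55]]]'
python3 -m handwheel '[[[0,0,0,0,0,0,0],[0,0,0,0,0,0,0],[0,0,0,0,0,0,0],[0,0,0,0,0,0,0],[0,0,0,0,0,0,0],[0,0,0,0,0,0,0]]]' 40
```

```text
time: 41.93
tcp_pos: [0.6394, -0.2888, 0.0956]
eef_rot: [[-0.071, 0.997, 0.019], [0.997, 0.071, -0.012], [-0.013, 0.018, -1.0]]
wrist_force: [-0.6, 0.8, 0.3]
gripper_width: 0.0469
time: 42.43
tcp_pos: [0.6431, -0.2906, 0.1035]
eef_rot: [[-0.071, 0.997, 0.029], [0.997, 0.072, -0.018], [-0.02, 0.027, -0.999]]
wrist_force: [-0.6, -0.2, 0.5]
gripper_width: -0.0001
```

```bash
python3 -m handwheel '[[[0,0,-0.015,0,0,0,0],[0,0,0,0,0,0,0.5],[0,0,0,0,0,0,0.55],[0,0,0,0,0,0,0.55],[0,0,0,0,0,0,0.55]]]'
python3 - <<'E'
from h import *
go([.631,-.286,.11],1.643); print(np.round(robot.get_obs()["qpos"],3))
E
```

```text
time: 42.85
tcp_pos: [0.6429, -0.2907, 0.1192]
eef_rot: [[-0.071, 0.997, 0.03], [0.997, 0.072, -0.018], [-0.021, 0.029, -0.999]]
wrist_force: [0.3, -0.9, -1.1]
gripper_width: 0.0466
shift [0.0057, -0.0118, 0.0087] turn [0.029, 0.021, -0.001] tcp [0.6429, -0.2907, 0.1192] F [0.3, -0.9, -1.1] w 0.0466 t 42.9
[-0.547  0.522  1.296 -0.     1.288 -2.189]
```

```bash
python3 -m handwheel '[[[0.006,-0.012,0.004,0.029,0.021,0,0.55],[0,0,0.008,0,0,0,0.55],[0,0,0,0,0,0,0.55]]]'>/dev/null
python3 - <<'E'
from h import *
go([.630,-.286,.076],1.643)
E
```

```text
shift [-0.0007, -0.0002, 0.0288] turn [-0.002, -0.001, -0.001] tcp [0.6302, -0.2853, 0.1048] F [-0.5, 0.3, -0.9] w 0.047 t 43.1
```

```bash
python3 -m handwheel '[[[0,0,0.01,0,0,0,0.55],[0,0,0.01,0,0,0,0.55],[0,0,0.007,0,0,0,0.55],[0,0,0,0,0,0,0.55]]]'
python3 -m handwheel '[[[0,0,0,0,0,0,0],[0,0,0,0,0,0,0],[0,0,0,0,0,0,0],[0,0,0,0,0,0,0],[0,0,0,0,0,0,0],[0,0,0,0,0,0,0]]]' 40
```

```text
time: 43.43
tcp_pos: [0.63, -0.285, 0.0731]
eef_rot: [[-0.071, 0.997, -0.002], [0.997, 0.071, 0.002], [0.002, -0.002, -1.0]]
wrist_force: [-0.4, 0.6, -0.0]
gripper_width: 0.0471
time: 43.93
tcp_pos: [0.6294, -0.2863, 0.0714]
eef_rot: [[-0.071, 0.997, -0.004], [0.997, 0.071, -0.0], [0.0, -0.004, -1.0]]
wrist_force: [-0.0, -0.9, -1.8]
gripper_width: 0.0123
```

```bash
python3 -m handwheel '[[[0,-0.009,-0.001,0,0,0,0],[0,-0.009,0,0,0,0,0],[0,-0.008,0.001,0,0,0,0],[0,-0.008,0.002,0,0,0,0],[0,-0.007,0.003,0,0,0,0],[0,-0.007,0.004,0,0,0,0],[0,-0.006,0.004,0,0,0,0],[0,-0.006,0.005,0,0,0,0]]]'
```

```text
time: 44.6
tcp_pos: [0.6113, -0.2884, 0.0719]
eef_rot: [[-0.072, 0.993, 0.092], [0.997, 0.074, -0.01], [-0.017, 0.091, -0.996]]
wrist_force: [3.3, 6.0, 14.0]
gripper_width: 0.0123
```

```bash
python3 -m handwheel '[[[0,-0.005,0.005,0,0,0,0],[0,-0.004,0.006,0,0,0,0],[0,-0.003,0.006,0,0,0,0],[0,0,0,0,0,0,0]]]'
```

```text
time: 44.93
tcp_pos: [0.6133, -0.2882, 0.0724]
eef_rot: [[-0.075, 0.99, 0.119], [0.997, 0.077, -0.015], [-0.024, 0.118, -0.993]]
wrist_force: [4.0, -5.6, -23.2]
gripper_width: 0.0121
```

The finger is pushing back and turning the tool, so I'll use larger steps and turn with it.

```bash
python3 -m handwheel '[[[0,-0.018,0.002,-0.04,0,0,0],[0,-0.018,0.003,-0.05,0,0,0],[0,-0.018,0.005,-0.05,0,0,0],[0,-0.018,0.006,-0.05,0,0,0]]]' 60
```

```text
time: 45.27
tcp_pos: [0.5732, -0.2919, 0.0502]
eef_rot: [[-0.067, 0.93, 0.362], [0.997, 0.074, -0.007], [-0.033, 0.36, -0.932]]
wrist_force: [27.1, 8.8, -15.8]
gripper_width: 0.0116
```

```bash
python3 -m handwheel '[[[0,0,0,0,0,0,0.3],[0,0,0,0,0,0,0.5],[0,0,0,0,0,0,0.5],[0,0,-0.025,0.04,0,0,0.5],[0,0,-0.03,0.06,0,0,0.5],[0,0,-0.03,0.06,0,0,0.5],[0,0,-0.03,0.06,0,0,0.5],[0,-0.03,-0.02,0.06,0,0,0.5],[0,-0.03,-0.01,0.06,0,0,0.5],[0,0,0,0,0,0,0.5]]]'
python3 - <<'E'
from h import *
go([.5,-.29,.25],1.643)
a=robot.read_camera("wrist")[:,:,::-1]; b=robot.read_camera("scene")[:,:,::-1]
cv2.imwrite("pics/c14.png",np.hstack([cv2.resize(cv2.convertScaleAbs(a,alpha=1.3),(400,250)),cv2.resize(cv2.convertScaleAbs(b[120:270,150:390],alpha=1.4),(400,250))]))
E
```

```text
time: 46.1
tcp_pos: [0.4716, -0.2952, 0.1929]
eef_rot: [[-0.062, 0.998, 0.01], [0.997, 0.063, -0.037], [-0.038, 0.008, -0.999]]
wrist_force: [1.0, -0.2, -0.3]
gripper_width: 0.0426
shift [0.0013, 0.0291, -0.057] turn [0.008, 0.038, -0.01] tcp [0.4716, -0.2952, 0.1929] F [1.0, -0.2, -0.3] w 0.0426 t 46.1
```

View pics/c14.png

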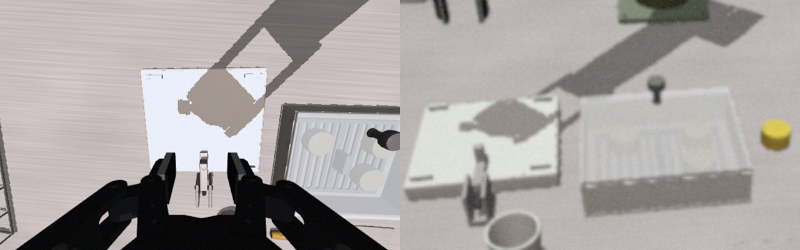

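The lid is closed with the cheeses visible through it. The finger looks folded, with its tip at wrist raw (325,243) and its top at scene raw (198,209). That was my 16th picture, so I'll check the rest numerically.

```bash
python3 - <<'E'
from h import *
S=np.array([.4935,-.295]);e=np.array([np.cos(.072),np.sin(.072)])
for t in(-.12,0,.3,.6,1,1.5):
    f=lambda a,b:(125-a*np.cos(t)-b*np.sin(t)*-1*1 if False else 125-a*np.cos(t)+b*np.sin(t), 44.5+a*np.sin(t)+b*np.cos(t))
    out=[]
    for a,b in((73,4),(55,31)):
        x,z=f(a,b); P=[*(S+e*x/1000),z/1000]; out+=[proj("wrist",P).round(0).tolist(),proj("scene",P).round(0).tolist()]
    print(t,"tip w,s",out[:2],"lugtop w,s",out[2:])
b=robot.read_camera("scene"); g=cv2.cvtColor(b,cv2.COLOR_RGB2GRAY)
print(g[190:250:2,184:214:2])
E
```

```text
-0.12 tip w,s [[326.0, 245.0], [199.0, 211.0]] lugtop w,s [[325.0, 268.0], [196.0, 206.0]]
0 tip w,s [[326.0, 248.0], [199.0, 209.0]] lugtop w,s [[325.0, 274.0], [196.0, 205.0]]
0.3 tip w,s [[325.0, 260.0], [197.0, 203.0]] lugtop w,s [[325.0, 291.0], [194.0, 203.0]]
0.6 tip w,s [[325.0, 278.0], [195.0, 200.0]] lugtop w,s [[325.0, 311.0], [192.0, 204.0]]
1 tip w,s [[324.0, 308.0], [192.0, 199.0]] lugtop w,s [[325.0, 335.0], [191.0, 208.0]]
1.5 tip w,s [[324.0, 344.0], [190.0, 205.0]] lugtop w,s [[325.0, 355.0], [190.0, 219.0]]
[[162 161 159 160 157 131 105 101 104 101 101 101 100  99 101]
 [158 154 151 149 147 120 105 105 102 102 103 103 105 102 103]
 [158 124 109 107 105 107 107 100 104 105 105 102 102 104 102]
 [158 117 103 102 102 102  97 102 101 104 101 102 103 102 103]
 [153 125 121 119 129 145 140 124 108 101 101 100 103 106 102]
 [157 160 160 159 159 161 159 162 149 129 110 103 101 106 105]
 [159 161 160 161 157 159 160 158 162 160 152 146 149 145 145]
 [161 159 160 162 162 162 161 158 156 159 160 161 162 158 158]
 [160 160 158 158 160 148 146 142 154 160 162 161 159 161 160]
 
[... 622 characters left out ...]
1 150]
 [158 157 143 106  94 130 127 124 116  77  99 111 107 106  98]
 [113 111 122 100  79 117 107 105 116  69  62  88  92  85  82]
 [ 90  93 124  89  50  80  81  96 118  57  61  91  89  86  87]
 [ 88  94 120  78  49  64  68  93 114  50  63  90  80  91  99]
 [ 84  96 119  72  45  48  52  98 108  56  47  72 111 125 128]
 [111 115 111  61  47  45  54  76  84  49  44  56 117 130 131]
 [132 122  80  53  43  45  57  52  64  53  47  60 124 132 131]
 [131 124  84  59  47  44  52  52  70  54  51  67 121 129 128]
 [131 130 101  63  47  50  46  52  70  57  47  77 125 131 130]
 [130 131 118  67  50  82 104  74  73  63  44  82 125 129 133]
 [129 130 125  85  52  89 111  84  88  69  50  90 134 143 144]]
```

```bash
python3 - <<'E'
from h import *
for n in("top","scene"):
    im=robot.read_camera(n); hsv=cv2.cvtColor(im,cv2.COLOR_RGB2HSV); lab=cv2.cvtColor(im,cv2.COLOR_RGB2LAB)
    bb=cv2.GaussianBlur(lab[...,2],(5,5),0).astype(int)
    reg=[(c,proj(n,[*c,.041]).round(0).astype(int)) for c in((.573,.03),(.504,.032),(.508,-.081),(.576,-.08),(.54,.0))]
    for c,(u,v) in reg: print(n,c,(u,v),"b*",bb[v,u])
    for c in((.547,.269),(.497,.312),(.441,.376)):
        u,v=proj(n,[*c,.004]).round(0).astype(int); print("  board",(u,v),"b*",bb[v,u])
# lid front edge height: project lid outer near corners for t=0 and t=.05 into scene, report brightness edges along column
c,s=np.cos(.043),np.sin(.043)
im=robot.read_camera("wrist"); g=cv2.cvtColor(im,cv2.COLOR_RGB2GRAY)
for t in(0,.05,.1):
    for y in(.118,):
        r=-.2*np.cos(t);P=[.646+c*r-s*y,-.0217+s*r+c*y,.068+.2*np.sin(t)]; print(t,proj("top",P).round(1),proj("scene",P).round(1),proj("wrist",P).round(1))
g=cv2.cvtColor(robot.read_camera("scene"),cv2.COLOR_RGB2GRAY); print(g[165:182,335:352])
E
```

```text
top (0.573, 0.03) (np.int64(312), np.int64(208)) b* 132
top (0.504, 0.032) (np.int64(311), np.int64(236)) b* 132
top (0.508, -0.081) (np.int64(357), np.int64(234)) b* 131
top (0.576, -0.08) (np.int64(357), np.int64(206)) b* 129
top (0.54, 0.0) (np.int64(324), np.int64(221)) b* 129
  board (np.int64(219), np.int64(218)) b* 132
  board (np.int64(202), np.int64(238)) b* 132
  board (np.int64(177), np.int64(260)) b* 132
scene (0.573, 0.03) (np.int64(329), np.int64(212)) b* 131
scene (0.504, 0.032) (np.int64(327), np.int64(195)) b* 130
scene (0.508, -0.081) (np.int64(284), np.int64(198)) b* 130
scene (0.576, -0.08) (np.int64(284), np.int64(215)) b* 129
scene (0.54, 0.0) (np.int64(316), np.int64(204)) b* 128
  board (np.int64(418), np.int64(212)) b* 130
  board (np.int64(428), np.int64(199)) b* 130
  board (np.int64(445), np.int64(186)) b* 130
0 [288.3 262.3] [345.5 171.9] [726.7 188.8]
0.05 [288.  262.6] [345.7 168.9] [740.4 191.6]
0.1 [287.8 262.7] [345.9 166. ] [754.7 195.2]
[[129 129 131 129 130 130 128 131 133 130 130 131 131 128 128 129 130]
 [127 131 131 129 129 130 134 130 130 128 
[... 394 characters left out ...]
137 140 142 142 140 145 145 145 146 145 135 132 133 132 132]
 [141 143 147 146 147 148 146 147 148 148 147 146 138 134 132 133 129]
 [146 146 147 148 151 148 149 147 150 150 146 146 140 134 130 132 134]
 [146 145 145 145 144 147 147 143 145 141 144 147 143 135 133 133 132]
 [143 142 145 144 139 141 140 138 139 142 137 140 141 135 131 133 129]
 [140 137 139 137 137 137 135 137 135 136 135 137 140 138 131 126 130]
 [139 139 137 139 136 136 137 138 136 136 134 141 137 139 134 126 130]
 [137 136 138 135 138 135 136 136 139 137 135 133 137 137 135 129 131]
 [139 137 135 133 137 136 138 136 137 135 132 134 138 143 142 135 132]
 [137 137 137 136 136 136 137 137 137 133 133 132 139 141 143 137 133]]
```

All checks agree: the lid edge is at row 172 (closed is predicted at 171.9), the finger fits −0.12, and the cheese tint shows at the three placed spots. Handing in.

```bash
python3 -m handwheel '[[[0,0,0,0,0,0,0.5],[0,0,0,0,0,0,0.5],[0,0,0,0,0,0,0.5]]]'; python3 -c "
from cell import robot
print(robot.hand_in())"
```

```text
time: 46.7
tcp_pos: [0.4702, -0.2916, 0.1837]
eef_rot: [[-0.063, 0.998, 0.003], [0.998, 0.063, -0.026], [-0.026, 0.001, -1.0]]
wrist_force: [0.2, -0.6, -0.3]
gripper_width: 0.0427
the job is handed in; nothing more can be done
None
```

I finished every step in the required order and handed in at about 47 s. No verdict was reported. I swung the finger up, laid the grid in the box, stood all three cheeses on it, closed the lid by its knob, and folded the empty finger down.

**Last checks:**
- **Lid:** its near corner appears at scene row 172 (171.9 predicted for closed), and it met the rim with 33 N when I pressed it down.
- **Finger:** it matches the prediction for −0.12 rad (fully down) to within a few pixels in the scene and wrist views.
- **Cheeses:** just before closing, the wrist camera put all three within about 6 mm of their intended spots. Through the closed lid, only a faint cheese tint at those spots confirms them.
- **Robot:** the arm is clear of everything, with near-zero wrist force.
- **Bystanders:** I did not measure the jug, mould and spatula again. They looked undisturbed in the views that showed them.

**What went wrong on the way:**
- The real fingertips sit about 20 mm behind the reported TCP. My first closings on the finger lug and on the first cheese missed or slipped because of this, and the cheese shifted about 5 mm before I re-measured and gripped it.
- My first grip on the upright finger closed above it.
- While I folded the finger down, its spring turned the tool by about 0.36 rad, with roughly 27 N of sideways wrist force, well under the 120 N limit.

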